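# Set up the soldering feeder

### The arm

A 6-joint arm with a two-finger parallel gripper is mounted at the origin on the work surface. World frame = base frame: x ahead of the robot, y to its left, z up, the work surface at z = 0. Lengths are in m, angles in rad, forces in N, time in s.
With the tool pointing down it reaches from about 0.25 to 0.775 m from the base axis. Payload 4 kg.
Tool frame: the origin (TCP) lies on the centre line of the jaws, within the pads' length; the fingertips stand 25 mm ahead of it and the grasp point (between the pads) lies 6 mm ahead of it; z points along the fingers, y is the line along which they close (so a half turn about z gives the same grasp; the last joint's range is limited). The gripper opens to 94 mm and grips with 3 to 60 N. Pads are 16 mm wide; open, the fingers measure 119 mm over their backs; the gripper's body (75 mm by 177 mm) begins 78 mm behind the grasp point.
Start: joints at [1.005, 0.087, 1.371, -0, 1.684, -0.103], TCP at [0.246, 0.492, 0.231] pointing down, gripper open.
Joint ranges: [-3.1, 3.1], [-0.76, 2.03], [0.27, 2.55], [-1.08, 4.22], [0.17, 2.65], [-2.57, 2.57]. Speed limits (rad/s): [2.79, 2.79, 3.14, 3.14, 3.14, 3.14].

### API

Orientations are given as [roll, pitch, yaw] about the fixed x, y, z axes, in that order (R = Rz(yaw) Ry(pitch) Rx(roll)).
In Python, from bench import robot, imaging gives the robot as it stands. The module is installed in compiled form; this text tells all that it offers.
- The arm moves only by the tool drive_tool, never from a script. Its argument "series" is a list of rows, each a list of 3 entries, a list of its own where there are three numbers: the finger opening in m, from 0 to 0.094, then the shift along the tool's x, y, z in m, then the turn, a rotation vector about the tool's x, y, z in rad. A call has 1 to 5 rows; each row is the pose to reach, as a shift and turn from the pose commanded when the call began, along the tool's axes at that moment; what a row does not reach only later rows make up. A row lasts 1/8 s, in which the tool goes at most 62.5 mm and 10.7 degrees, less where a joint would pass 70% of its speed; a pose out of reach is approached as far as the arm can. A call with a gripper value outside its range is refused whole. The fingers move at their own pace and stop on an object; the grip force is fixed at half the most. Time passes only in rows, so rows that repeat a pose let the fingers close. It gives the time, the measured TCP pose, the force, the opening and the grip force at its end, in the units of the state.
- robot.get_obs(): the state, without advancing time (a new reading comes with each control period).
- imaging.snapshot(name): name is "scene" or "top"; returns the picture (420x560x3 uint8, red, green, blue); there is no depth.
- imaging.get_calibration(name): a dict with "intrinsics" (3x3 intrinsics, pixels), "position" and "rotation" of the camera in the world. Camera axes: x right, y up, looking along -z (the intrinsics and any distortion apply to the point x, -y, -z); pixel columns grow to the right and rows downward; lengths in m; the calibration is good to about 2 mm. A picture is of the moment at which its call begins. get_calibration takes no time and is no camera call.
- robot.close_job(): hands the job in; it is judged then, once.
The state is a dict: "time": time; "joint_positions": joint angles; "qvel": joint speeds; "joint_torque": joint torques, N m; "tool_pos": TCP position; "ee_rot": TCP orientation; "wrist_force": force on the tool from outside, world axes, zero at the start; "wrist_torque": the same for the moment, N m; "width": finger opening in m; "finger_force": force on a finger pad.
Only numpy, scipy, OpenCV 4.12 (cv2) and the standard library are available. Lean on these libraries where they do the work, as an engineer would, in place of code of your own. Each camera call takes 0.05 s, during which the arm holds its last target. There are 200 camera calls.

### The job

Get the soldering bench ready for the next batch: slide the green solder reel right down onto its spindle, and tip every copper plate edge-on through the sloping slot so that it drops into the feeder. Only when all the plates are inside, take the hand pusher and with it press the orange retainer clip straight down, fully home (never touch the clip with the gripper itself), then stand the pusher back upright on its round pad. Leave the flux bottle, tape measure and screwdriver alone.

Things in the scene. Friction and masses are not known exactly. Their poses are not given: they have to be found in the camera images.
- feeder: Fixed aluminium gravity feeder. Origin: underside of its dark base plate, below the hopper; z up, x out of the sloping slot face, roughly away from the robot. Hopper: closed bin, y -38 to +38, x -79 to +54 mm, slippery inside; clear roof 122 mm high just above the slot, falling to 88 mm at the back (-x). Beside it (+y) a grey retainer block, 56 x 56 mm, top 42 mm above the origin.
- feeder_slot (a point): Centre of the slot mouth on the outer sloping face (22 mm in x, 112 in z from the feeder origin); axes as feeder. The face looks 45 deg up, along +x+z. Slot 46 mm wide (y), 12 mm up the slope, wall 4 mm. A plate enters short edge first along -x-z (45 deg down), its flat face tipped 45 deg; let go more than half in, it slides in by itself or is pushed on at its outer edge.
- clip (a joint): How far the orange retainer clip has been pressed down into its block, m: about 0 as it stands proud, 0.008 fully home. It moves straight down, resists with about 8 N all the way and stays where it is left.
- clip_top (a point): Centre of the top of the orange round retainer clip (37 mm diameter), 85 mm in +y from the feeder's origin. Not pressed, it stands 4 mm above the top of the grey block; fully home, 4 mm below it in a round well of 41 mm diameter.
- spindle_base (a point): Where the steel spindle (12 mm diameter, coned tip, 65 mm tall above this point) meets the top of its round dark base (64 mm diameter, 10 mm thick): the foot of the spindle, fixed. A seated reel rests on this level.
- pad_top (a point): Centre of the top of the round black parking pad with a yellow rim (80 mm diameter, 3 mm thick, fixed) on which the pusher stands.
- pusher_c (a point): Centre of the hand pusher, a loose upright round rod 85 mm tall: white foot 26 mm in diameter and 30 mm tall, black handle above it 25 mm in diameter and 55 mm tall. z is up along the rod. About 70 g.
- reel_c (a point): Centre of the small solder reel: a ring 28 mm high, 50 mm outside diameter with a 17 mm hole along its z, green rims and silver winding, about 150 g, lying flat on the mat at the start.
- plate1_c (a point): Centre of a copper heat-spreader plate, 60 mm (its x) x 36 mm (its y) x 6 mm (its z), about 100 g, lying flat on the mat at the start. It may be absent.
- plate2_c (a point): Centre of a copper heat-spreader plate, 60 mm (its x) x 36 mm (its y) x 6 mm (its z), about 100 g, lying flat on the mat at the start. It may be absent.
- plate3_c (a point): Centre of a copper heat-spreader plate, 60 mm (its x) x 36 mm (its y) x 6 mm (its z), about 100 g, lying flat on the mat at the start. It may be absent.
- plate4_c (a point): Centre of a copper heat-spreader plate, 60 mm (its x) x 36 mm (its y) x 6 mm (its z), about 100 g, lying flat on the mat at the start. It may be absent.
- plate5_c (a point): Centre of a copper heat-spreader plate, 60 mm (its x) x 36 mm (its y) x 6 mm (its z), about 100 g, lying flat on the mat at the start. It may be absent.
- flux_c (a point): Centre of a small amber flux bottle, 38 mm in diameter, 85 mm tall, standing; not part of the job.
- tape_c (a point): Centre of a yellow tape measure, 60 x 32 x 55 mm; not part of the job.
- driver: A screwdriver lying on the mat, its length along its x; not part of the job.
- esd_mat: The blue bench mat on which everything stands, fixed; its top is 2 mm above the work surface.
There are look-alikes about, which are no part of the job. Of the things that look like the part that bears reel_c, the largest one is meant.

How it is judged:
On the way, in this order (a step that is already met when the one before it is completed fails the run):
1. every plate present lies inside the feeder, past the slot (x of plate1_c in the frame of feeder between -0.08 and 0.055 m and y of plate1_c in the frame of feeder between -0.04 and 0.04 m and z of plate1_c in the frame of feeder between 0 and 0.075 m and x of plate2_c in the frame of feeder between -0.08 and 0.055 m and y of plate2_c in the frame of feeder between -0.04 and 0.04 m and z of plate2_c in the frame of feeder between 0 and 0.075 m and x of plate3_c in the frame of feeder between -0.08 and 0.055 m and y of plate3_c in the frame of feeder between -0.04 and 0.04 m and z of plate3_c in the frame of feeder between 0 and 0.075 m and x of plate4_c in the frame of feeder between -0.08 and 0.055 m and y of plate4_c in the frame of feeder between -0.04 and 0.04 m and z of plate4_c in the frame of feeder between 0 and 0.075 m and x of plate5_c in the frame of feeder between -0.08 and 0.055 m and y of plate5_c in the frame of feeder between -0.04 and 0.04 m and z of plate5_c in the frame of feeder between 0 and 0.075 m), for 0.2 s.
2. the clip is pressed fully home by the pusher (value of joint clip above 0.007 m and contact force between pusher and clip above 0.5 N), for 0.1 s.
At the end, for the whole second after the job is handed in: Every plate present is inside the hopper (centre under 75 mm above its underside); clip pressed at least 7 of 8 mm; reel flat round the spindle, underside within 4 mm of the spindle base, centred within 6 mm; pusher upright on its pad, within 30 mm of the pad centre (all of step 1 and value of joint clip above 0.007 m and horizontal distance between reel_c and spindle_base below 0.006 m and z of reel_c in the frame of spindle_base below 0.018 m and angle between each of reel_c, pusher_c's own z axis and vertical below 0.1 rad and horizontal distance between pusher_c and pad_top below 0.03 m and z of pusher_c in the frame of pad_top between 0.038 and 0.047 m); the robot touches nothing.
It fails at once if the gripper touches the orange clip (contact force between the arm and clip above 0.3 N).
It fails at once if the gripper's fingers touch the orange clip (contact force between the fingers and clip above 0.3 N).
It fails at once if the flux bottle, tape measure or screwdriver is moved more than 30 mm (distance of any of flux_c, tape_c, driver from where it was at the start of the episode above 0.03 m).
Of plate1, plate2, plate3, plate4, plate5 only 3 to 5 are there at a start; the rules pass over those that are not, and their reading is None.
At some moment in a run one of plate1, plate2, plate3, plate4, plate5, reel may be knocked a few centimetres aside while the robot is not near it.
It also fails if it takes over 210 s, if anything falls off the work surface, if the arm or the gripper's body presses on something with over 40 N, if the wrist force passes 120 N, or if a joint passes its speed limit or range.

## Working session

There is one attempt and no reset: what is moved stays moved. The work goes in short steps, Python scripts to look and compute and a tool call to move; the robot and the scene stay as the last step left them, time stands still between calls to the robot, and variables do not carry over. Pictures are saved under pics/ and viewed, at most 14 in all, crops included, and the job is handed in when it is done.

Besides the shell and the picture viewer there is one more tool, called after "Request:" as name([rows], argument=value, ...), one row to a line, values as JSON. drive_tool: Moves the arm, as the interface text tells. Its arguments: {"type":"object","properties":{"series":{"type":"array"}},"required":["series"]}

```bash
mkdir -p pics; ls
python3 - <<'E'
from bench import robot, imaging
import cv2
for n in ("scene","top"):
    p=imaging.snapshot(n); cv2.imwrite(f"pics/{n}0.png",p[:,:,::-1])
    c=imaging.get_calibration(n); print(n,c)
o=robot.get_obs(); print(o)
E
```

```text
pics
scene {'intrinsics': array([[413.29038365,   0.        , 286.89435516],
       [  0.        , 413.29038365, 213.99988096],
       [  0.        ,   0.        ,   1.        ]]), 'position': array([1.15911234, 0.04743705, 0.82131568]), 'rotation': array([0.68107039, 0.0121681 , 1.64878696])}
top {'intrinsics': array([[404.76747247,   0.        , 282.15820768],
       [  0.        , 404.76747247, 207.37665362],
       [  0.        ,   0.        ,   1.        ]]), 'position': array([ 0.3975838 , -0.02895721,  1.04269462]), 'rotation': array([ 0.19221947,  0.00521435, -1.547756  ])}
{'time': 0.1, 'joint_positions': array([ 1.00487785e+00,  8.78942997e-02,  1.37206149e+00, -2.42722370e-05,
        1.68357745e+00, -1.03123105e-01]), 'qvel': array([ 5.36527040e-04,  8.81346140e-05, -2.20690613e-03,  1.46191418e-03,
        1.21482553e-03,  1.86241702e-04]), 'joint_torque': array([ 2.20519883e-03, -3.41250372e+01, -3.03302193e+01,  7.19852024e-02,
        3.04593996e-02, -9.92162973e-05]), 'tool_pos': array([0.24534168, 0.49177259, 0.22943506]), 'ee_rot': array([-3.13965989e+00, -1.75770015e-04,  2.67879440e+00]), 'wrist_force': array([ 0.86898243,  0.32803486, -0.40329602]), 'wrist_torque': array([-0.04012746,  0.05311637,  0.02136681]), 'finger_force': 0.0, 'width': 0.09385092747005483}
```

View pics/scene0.png

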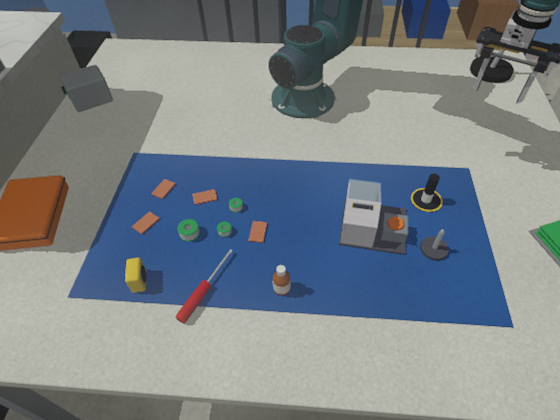

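View pics/top0.png

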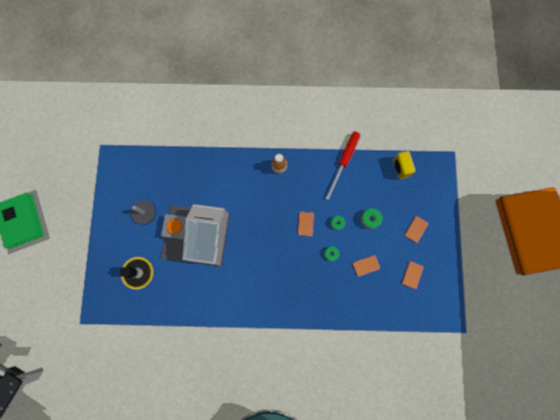

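```bash
cat > h.py <<'E'
import numpy as np, cv2
from bench import robot, imaging
from scipy.spatial.transform import Rotation as R
from scipy.optimize import least_squares
class Cam:
    def __init__(s,n):
        c=imaging.get_calibration(n); s.n=n; s.K=c["intrinsics"]; s.p=c["position"]; s.R=R.from_euler("xyz",c["rotation"]).as_matrix()
    def proj(s,P):
        q=(np.atleast_2d(P)-s.p)@s.R*[1,-1,-1]; u=q@s.K.T; return u[:,:2]/u[:,2:]
    def onz(s,uv,z):
        uv=np.atleast_2d(uv); d=np.c_[uv,np.ones(len(uv))]@np.linalg.inv(s.K).T*[1,-1,-1]@s.R.T
        return s.p+d*((z-s.p[2])/d[:,2])[:,None]
    def snap(s): return imaging.snapshot(s.n)
C={n:Cam(n) for n in("scene","top")}
def tri(us,ut):
    "triangulate scene/top pixels"
    f=lambda P:np.r_[(C["scene"].proj(P)-us).ravel(),(C["top"].proj(P)-ut).ravel()]
    r=least_squares(f,C["top"].onz(ut,.05)[0]); return r.x,np.abs(r.fun).max()
def box(x,y,yaw,dims,z):
    c=np.array([[i,j,k] for i in(-.5,.5) for j in(-.5,.5) for k in(0,1)])*dims
    return R.from_euler("z",yaw).apply(c)+[x,y,z]
def cyl(x,y,d,h,z):
    a=np.linspace(0,2*np.pi,40,endpoint=False); r=d/2*np.c_[np.cos(a),np.sin(a)]
    return np.vstack([np.c_[r+[x,y],np.full(40,zz)] for zz in(z,z+h)])
def hullmom(uv):
    h=cv2.convexHull((uv).astype(np.float32)); m=cv2.moments(h); return np.array([m["m10"]/m["m00"],m["m01"]/m["m00"]]),m["m00"]
def blobs(im,kind):
    hsv=cv2.cvtColor(cv2.resize(im,None,fx=4,fy=4,interpolation=cv2.INTER_CUBIC),cv2.COLOR_RGB2HSV)
    H,S,V=cv2.split(hsv)
    m=((H<16)&(S>110)&(V>90)) if kind=="plate" else ((H>50)&(H<88)&(S>90)&(V>50))
    cs,_=cv2.findContours(m.astype(np.uint8),cv2.RETR_EXTERNAL,cv2.CHAIN_APPROX_NONE)
    return [(c.reshape(-1,2)+.5)/4-.5 for c in cs if cv2.contourArea(c)>16*60]
def find(kind,n="top",im=None):
    cam=C[n]; im=cam.snap() if im is None else im; out=[]
    for c in blobs(im,kind):
        g,a=hullmom(c); p=cam.onz(g,.008)[0]
        if not(.2<p[0]<.75 and -.6<p[1]<.55): continue
        if kind=="plate":
            gr=cam.onz(c,.008); (_,(w,h),_)=rr=cv2.minAreaRect((gr[:,:2]*1000).astype(np.float32))
            b=cv2.boxPoints(rr); e=max(b[1]-b[0],b[2]-b[1],key=np.linalg.norm); yaw=np.arctan2(e[1],e[0])%np.pi
            mod=lambda v:box(v[0],v[1],yaw,[.06,.036,.006],.002); size=(round(float(w)),round(float(h)))
        else:
            yaw=0; mod=lambda v:cyl(v[0],v[1],.05,.028,.002); size=0
        r=least_squares(lambda v:hullmom(cam.proj(mod(v)))[0]-g,p[:2],diff_step=1e-3)
        out.append((np.round(r.x,4),round(float(yaw),3),round(a/hullmom(cam.proj(mod(r.x)))[1],2),size))
    return out
E
python3 - <<'E'
from h import *
for n in C:
    im=C[n].snap()
    for k in("plate","reel"):
        print(n,k); [print("  ",o) for o in find(k,n,im)]
    x0,y0,x1,y1=(330,165,460,265) if n=="scene" else (110,190,240,295)
    cv2.imwrite(f"pics/{n}_f.png",cv2.resize(im[y0:y1,x0:x1,::-1],None,fx=6,fy=5.7,interpolation=cv2.INTER_CUBIC) if n=="scene" else cv2.resize(im[y0:y1,x0:x1,::-1],None,fx=5.7,fy=5.7,interpolation=cv2.INTER_CUBIC))
E
```

```text
scene plate
   (array([ 0.6885, -0.0138]), 1.392, 0.4, (37, 32))
   (array([ 0.5596, -0.0819]), 3.075, 0.85, (34, 59))
   (array([0.5099, 0.2577]), 0.068, 0.54, (42, 40))
   (array([ 0.551 , -0.3672]), 2.603, 0.83, (37, 59))
   (array([ 0.4554, -0.236 ]), 1.934, 0.84, (37, 58))
   (array([ 0.4345, -0.3533]), 2.778, 0.81, (36, 59))
scene reel
   (array([ 0.5601, -0.1649]), 0.0, 0.31, 0)
   (array([ 0.5663, -0.2538]), 0.0, 0.64, 0)
   (array([ 0.4801, -0.149 ]), 0.0, 0.3, 0)
top plate
   (array([ 0.4334, -0.3512]), 2.786, 0.9, (36, 59))
   (array([ 0.4543, -0.2342]), 1.934, 0.91, (34, 59))
   (array([0.5439, 0.2604]), 0.836, 0.55, (40, 39))
   (array([ 0.55 , -0.365]), 2.602, 0.9, (35, 59))
   (array([ 0.558 , -0.0799]), 3.092, 0.91, (35, 58))
   (array([ 0.719 , -0.0078]), 1.729, 0.35, (28, 35))
top reel
   (array([ 0.4817, -0.1458]), 0.0, 0.46, 0)
   (array([ 0.5612, -0.1617]), 0.0, 0.45, 0)
   (array([ 0.5748, -0.2495]), 0.0, 0.87, 0)
```

View pics/scene_f.png

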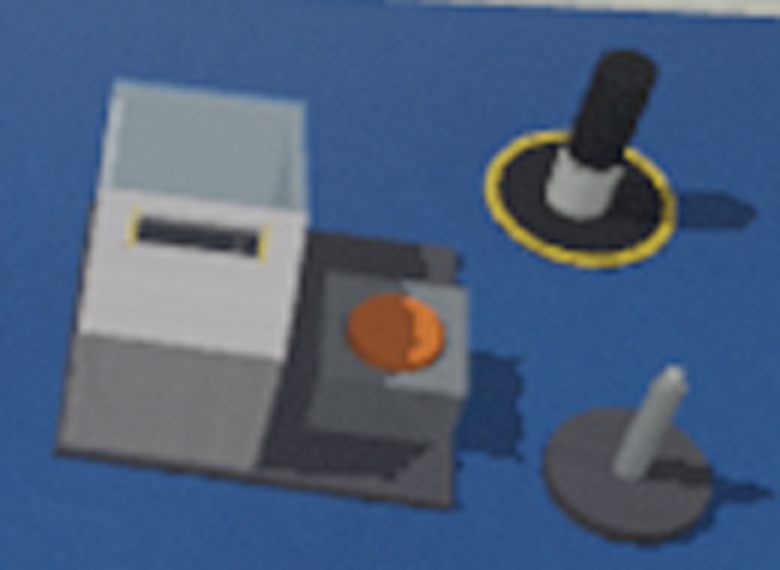

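View pics/top_f.png

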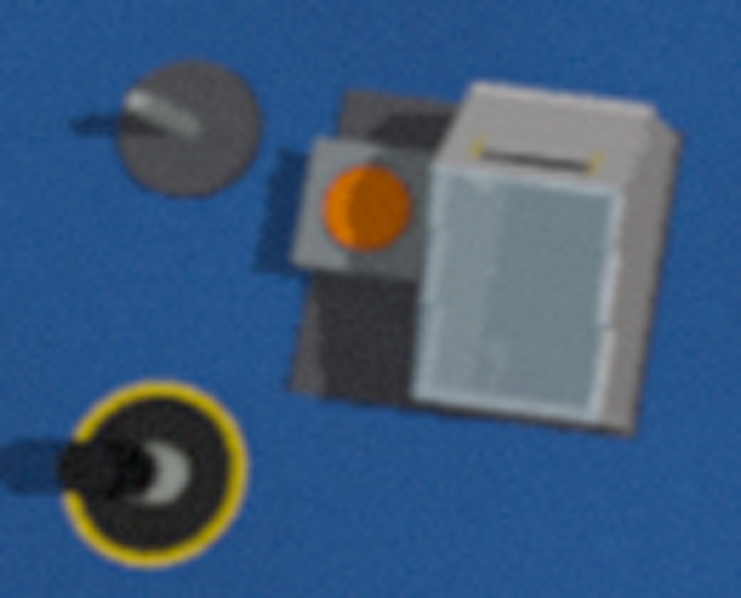

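```bash
cat > fit.py <<'E'
from h import *
s=lambda p:(np.array(p,float)+.5)/[6,5.7]-.5+[330,165]
t=lambda p:(np.array(p,float)+.5)/5.7-.5+[110,190]
q=.70711
sl=lambda y,u:[.022-q*u,y,.112+q*u]
obs={"scene":(s([(136,217),(262,237),(260,258),(133,240),(396,332),(327,272),(470,288),(466,392)]),
 np.array([sl(-.023,.006),sl(.023,.006),sl(.023,-.006),sl(-.023,-.006),[0,.085,.046],[-.028,.057,.042],[-.028,.113,.042],[.028,.113,.042]])),
"top":(t([(592,167),(482,153),(367,208),(317,137),(291,263)]),
 np.array([sl(-.023,0),sl(.023,0),[0,.085,.046],[.028,.113,.042],[-.028,.113,.042]]))}
def res(v,n):
    uv,P=obs[n]; return (C[n].proj(R.from_euler("z",v[2]).apply(P)+[v[0],v[1],.002])-uv).ravel()
for ns in(["scene"],["top"],["scene","top"]):
    r=least_squares(lambda v:np.concatenate([res(v,n) for n in ns]),[.5,.15,0],loss="soft_l1")
    print(ns,r.x.round(4)); 
    if len(ns)<2: print(res(r.x,ns[0]).reshape(-1,2).round(1).tolist())
def nonblue(n,x0,y0,x1,y1):
    im=cv2.resize(C[n].snap()[y0:y1,x0:x1],None,fx=4,fy=4,interpolation=cv2.INTER_CUBIC)
    H,S,V=cv2.split(cv2.cvtColor(im,cv2.COLOR_RGB2HSV)); m=~((H>95)&(H<125)&(S>110))
    cs,_=cv2.findContours(m.astype(np.uint8),cv2.RETR_EXTERNAL,cv2.CHAIN_APPROX_NONE); c=max(cs,key=cv2.contourArea)
    return (c.reshape(-1,2)+.5)/4-.5+[x0,y0]
for nm,mod,bx in(("spindle",lambda v:np.vstack([cyl(*v,.064,.01,.002),cyl(*v,.006,.065,.012)]),{"scene":(418,225,460,268),"top":(122,195,158,228)}),
   ("pad",lambda v:cyl(*v[:2],.08,.003,.002),{"scene":(408,170,446,214),"top":(118,252,156,292)})):
  for n in C:
    c=nonblue(n,*bx[n])
    if nm=="pad":
        z={"scene":s,"top":t}[n]
        r=cv2.fitEllipse((c[c[:,1]>(192 if n=="scene" else 0)] if n=="scene" else c[c[:,0]>128]).astype(np.float32)); print(nm,n,C[n].onz(r[0],.0045)[0].round(4),r[1])
        print("pusher top",C[n].onz(z((627,68) if n=="scene" else (82,471)),.090)[0].round(4), "foot", C[n].onz(z((582,198)),.005).round(4) if n=="scene" else "")
    else:
        g,a=hullmom(c); r=least_squares(lambda v:hullmom(C[n].proj(mod(v)))[0]-g,[.5,.3],diff_step=1e-3); print(nm,n,r.x.round(4),a/hullmom(C[n].proj(mod(r.x)))[1])
# tip
print("tip scene",C["scene"].onz(s((675,370)),.077).round(4),"top",C["top"].onz(t((133,99)),.077).round(4))
E
python3 fit.py
```

```text
['scene'] [ 0.5326  0.1632 -0.1049]
[[0.3, -0.5], [0.1, -1.3], [-0.3, 0.4], [0.1, 0.8], [0.2, -0.9], [-0.2, 0.1], [-0.4, 0.4], [0.2, 0.6]]
['top'] [ 0.5279  0.1646 -0.1182]
[[0.0, 0.1], [-0.1, -0.1], [-0.3, -0.1], [0.1, 0.1], [0.3, -0.0]]
['scene', 'top'] [ 0.5303  0.1638 -0.1073]
spindle scene [0.5799 0.3417] 0.9738146572895947
spindle top [0.5786 0.3439] 0.9387222977544992
pad scene [0.4265 0.3444 0.0045] (23.791440963745117, 33.4343376159668)
pusher top [0.4268 0.3421 0.09  ] foot [[0.4265 0.3451 0.005 ]]
pad top [0.4225 0.3466 0.0045] (32.625545501708984, 34.632102966308594)
pusher top [0.4208 0.3452 0.09  ] foot 
tip scene [[0.5792 0.3413 0.077 ]] top [[0.5784 0.3439 0.077 ]]
```

```bash
cat >> h.py <<'E'
SLOT_F=np.array([.022,0,.112]); FEED=np.array([.530,.1638,.002]); FYAW=-.110; SPIN=np.array([.5793,.3428,.012]); PAD=np.array([.4245,.3455,.005])
OFF=.018; GZ=.023; q=np.sqrt(.5)
RF=R.from_euler("z",FYAW)
def down(phi): return R.from_euler("xyz",[np.pi,0,phi])
RINS=RF*R.from_matrix(np.array([[-q,0,q],[0,1,0],[-q,0,-q]]))
def slot(): return FEED+RF.apply(SLOT_F)
def ins(s,n=0): # TCP pose with plate centre s before the slot mouth, n shift along tool z
    d=RINS.apply([1,0,0]); c=slot()-d*s; return c-RINS.apply([OFF,0,GZ-n]),RINS
def cur():
    o=robot.get_obs(); return o["tool_pos"],R.from_euler("xyz",o["ee_rot"])
def plan(*wps,start=None):
    "each wp (pos,rot): row relative to start; prints the row and rows needed"
    p0,r0=start or cur(); pp,rp=p0,r0
    for p,r in wps:
        sh=r0.inv().apply(np.array(p)-p0); tv=(r0.inv()*r).as_rotvec()
        n=max(np.linalg.norm(p-pp)/.0625,np.degrees((rp.inv()*r).magnitude())/10.7)
        print(np.round(sh,4).tolist(),np.round(tv,3).tolist(),"rows %.1f"%n); pp,rp=np.array(p),r
def plates():
    a=find("plate","top"); b=find("plate","scene"); out=[]
    for o in a:
        if o[2]<.7: 
            continue
        m=[k for k in b if np.hypot(*(k[0]-o[0]))<.015]
        out.append(((o[0]+[.0006,-.0011],o[1]) if not m else ((o[0]+m[0][0])/2,o[1])))
    return out
def pick(pl,ref=None):
    (x,y),ps=pl; j1=np.arctan2(y,x)
    phi=min((ps+k*np.pi for k in(-2,-1,0,1,2)),key=lambda f:abs(j1+np.pi/2-f+1.2)); print("phi %.3f j6 %.2f"%(phi,j1+np.pi/2-phi))
    r=down(phi); c=np.array([x,y,0])-r.apply([OFF,0,0]); return lambda z:(c+[0,0,z],r)
E
python3 - <<'E'
from h import *
ps=plates(); print(ps)
p=min(ps,key=lambda o:-o[0][1]); f=pick(p)
plan(f(.12)); plan(f(.028),start=f(.12)); print(slot(),ins(45))
E
```

```text
[(array([ 0.43395, -0.35225]), 2.786), (array([ 0.45475, -0.2351 ]), 1.934), (array([ 0.5505, -0.3661]), 2.602), (array([ 0.55885, -0.0809 ]), 3.094)]
phi 3.094 j6 -1.67
[-0.5527, -0.3656, 0.1105] [-0.0, -0.0, -0.415] rows 10.7
[0.0, -0.0, 0.092] [0.0, 0.0, 0.0] rows 1.5
[0.55186703 0.16138488 0.114     ] (array([32.17584224, -3.33135114, 31.96279653]), Rotation.from_matrix(array([[-0.7028331 ,  0.1097783 ,  0.7028331 ],
                            [ 0.07762498,  0.9939561 , -0.07762498],
                            [-0.70710678,  0.        , -0.70710678]])))
```

Request:
drive_tool([
  [0.06, [-0.2, -0.13, 0.04], [0, 0, -0.15]],
  [0.06, [-0.4, -0.26, 0.08], [0, 0, -0.3]],
  [0.06, [-0.5527, -0.3656, 0.1105], [0, 0, -0.415]],
  [0.06, [-0.5527, -0.3656, 0.1105], [0, 0, -0.415]],
  [0.06, [-0.5527, -0.3656, 0.1105], [0, 0, -0.415]],
])

```text
time: 1.12
tool_pos: [0.401, 0.2239, 0.1791]
ee_rot: [3.141, 0.001, 3.094]
wrist_force: [0.7, 0.5, 0.5]
width: 0.0598
finger_force: 0.0
```

Request:
drive_tool([
  [0.06, [0, 0, 0], [0, 0, 0]],
])

```text
time: 1.25
tool_pos: [0.4015, 0.2219, 0.1782]
ee_rot: [-3.14, -0.001, 3.086]
wrist_force: [-0.2, -0.4, 0.0]
width: 0.06
finger_force: 0.0
```

Request:
drive_tool([
  [0.06, [-0.19, -0.295, 0.058], [0, 0, 0]],
  [0.06, [-0.19, -0.295, 0.058], [0, 0, 0]],
  [0.06, [-0.19, -0.295, 0.058], [0, 0, 0]],
  [0.06, [-0.19, -0.295, 0.058], [0, 0, 0]],
  [0.06, [-0.19, -0.295, 0.058], [0, 0, 0]],
])

```text
time: 1.88
tool_pos: [0.5559, -0.0416, 0.1282]
ee_rot: [3.141, 0.001, 3.095]
wrist_force: [0.2, 0.5, 0.3]
width: 0.0601
finger_force: 0.0
```

Request:
drive_tool([
  [0.06, [0, -0.044, 0.008], [0, 0, 0]],
  [0.06, [0, -0.044, 0.008], [0, 0, 0]],
])

```text
time: 2.12
tool_pos: [0.5524, -0.0866, 0.119]
ee_rot: [3.141, -0.002, 3.091]
wrist_force: [0.0, 0.3, 0.4]
width: 0.0602
finger_force: 0.0
```

Request:
drive_tool([
  [0.06, [-0.024, 0.006, 0.02], [0, 0, 0.0]],
  [0.06, [-0.024, 0.006, 0.06], [0, 0, 0.0]],
  [0.06, [-0.024, 0.006, 0.091], [0, 0, 0.0]],
  [0.06, [-0.024, 0.006, 0.091], [0, 0, 0.0]],
])

```text
time: 2.62
tool_pos: [0.5771, -0.0778, 0.0289]
ee_rot: [3.14, 0.0, 3.096]
wrist_force: [0.5, -0.0, -0.0]
width: 0.0598
finger_force: 0.0
```

Request:
drive_tool([
  [0.02, [0, 0, 0], [0, 0, 0]],
  [0.02, [0, 0, 0], [0, 0, 0]],
  [0.02, [0, 0, 0], [0, 0, 0]],
  [0.02, [0, 0, 0], [0, 0, 0]],
  [0.02, [0, 0, 0], [0, 0, 0]],
])

```text
time: 3.25
tool_pos: [0.5771, -0.0801, 0.0295]
ee_rot: [3.141, 0.001, 3.094]
wrist_force: [-1.2, 1.2, 2.4]
width: 0.0351
finger_force: 30.0
```

```bash
cat >> h.py <<'E'
def cur(n=4):
    P=[];Q=[]
    for i in range(n):
        o=robot.get_obs(); P.append(o["tool_pos"]); Q.append(o["ee_rot"])
        if i<n-1: imaging.snapshot("top")
    return np.mean(P,0),R.from_euler("xyz",Q).mean()
E
python3 - <<'E'
from h import *
import h
p,r=cur(6); print(p,r.as_euler("xyz"))
h.GZ=p[2]-.005
t=ins(.06); mid=(p+[0,0,.15],r); print(t[0])
plan(mid,start=(p,r)); plan(t,start=mid)
E
```

```text
[ 0.57707679 -0.08011239  0.02952629] [3.14078447e+00 8.26393125e-04 3.09368570e+00]
[0.58945012 0.15723398 0.18649704]
[-0.0001, 0.0001, -0.15] [0.0, 0.0, 0.0] rows 2.4
[-0.001, 0.2377, -0.0068] [0.025, -0.784, 0.059] rows 4.2
```

Request:
drive_tool([
  [0.02, [0, 0, -0.05], [0, 0, 0]],
  [0.02, [0, 0, -0.1], [0, 0, 0]],
  [0.02, [0, 0, -0.15], [0, 0, 0]],
  [0.02, [0, 0, -0.15], [0, 0, 0]],
])

```text
time: 4.0
tool_pos: [0.5791, -0.0816, 0.184]
ee_rot: [-3.139, 0.01, 3.093]
wrist_force: [0.3, -0.5, -1.3]
width: 0.0349
finger_force: 30.0
```

Request:
drive_tool([
  [0.02, [0, 0.05, -0.02], [0.006, -0.18, 0.014]],
  [0.02, [0, 0.1, -0.03], [0.012, -0.36, 0.028]],
  [0.02, [0, 0.15, -0.03], [0.018, -0.54, 0.042]],
  [0.02, [0, 0.2, -0.02], [0.023, -0.72, 0.055]],
  [0.02, [-0.001, 0.238, -0.007], [0.025, -0.784, 0.059]],
])

```text
time: 4.62
tool_pos: [0.585, 0.1582, 0.1801]
ee_rot: [-3.137, 0.78, 3.037]
wrist_force: [-0.2, -0.9, -1.1]
width: 0.0348
finger_force: 30.0
```

Request:
drive_tool([
  [0.02, [0, 0, 0], [0, 0, 0]],
  [0.02, [0, 0, 0], [0, 0, 0]],
])

```text
time: 4.88
tool_pos: [0.5887, 0.1567, 0.1843]
ee_rot: [-3.138, 0.782, 3.034]
wrist_force: [0.3, -0.3, -0.3]
width: 0.0352
finger_force: 30.0
```

Run:
```python
from h import *
import h
p,r=cur(1); print(p,r.as_matrix().round(3).tolist(),RINS.as_matrix().round(3).tolist()); print(robot.get_obs()["joint_positions"].round(2))
h.GZ=.0245
plan(ins(.06),ins(.035),ins(-.008),start=(p,r))
a=C["scene"].snap(); b=C["top"].snap()
s=cv2.resize(a[130:250,310:460,::-1],None,fx=5,fy=5,interpolation=cv2.INTER_CUBIC); t=cv2.resize(b[190:295,110:240,::-1],None,fx=5.7,fy=5.7,interpolation=cv2.INTER_CUBIC)
cv2.imwrite("pics/s1.png",s); cv2.imwrite("pics/t1.png",t)
# expected plate centre by camera
c=p+r.apply([.018,0,.0245]); v=np.array([[i*.03,j*.018,.003*k] for i in(-1,1) for j in(-1,1) for k in(-1,1)])
for n,o,f in(("scene",(310,130),5),("top",(110,190),5.7)): print(n,((C[n].proj(c+r.apply(v))-o+.5)*f).round(0).tolist())
```

```text
[0.58867484 0.15673478 0.18431321] [[-0.706, 0.11, 0.7], [0.076, 0.994, -0.079], [-0.704, -0.002, -0.71]] [[-0.703, 0.11, 0.703], [0.078, 0.994, -0.078], [-0.707, 0.0, -0.707]]
[ 0.33 -0.17  1.9  -0.46  0.73 -0.89]
[-0.002, 0.0006, -0.001] [-0.002, -0.004, 0.002] rows 0.0
[0.023, 0.0006, -0.0009] [-0.002, -0.004, 0.002] rows 0.4
[0.066, 0.0007, -0.0008] [-0.002, -0.004, 0.002] rows 0.7
scene [[230.0, 384.0], [227.0, 399.0], [319.0, 397.0], [317.0, 411.0], [226.0, 373.0], [224.0, 387.0], [310.0, 385.0], [308.0, 398.0]]
top [[581.0, -20.0], [585.0, -27.0], [489.0, -31.0], [494.0, -39.0], [582.0, 108.0], [586.0, 100.0], [494.0, 97.0], [498.0, 89.0]]
```

View pics/s1.png

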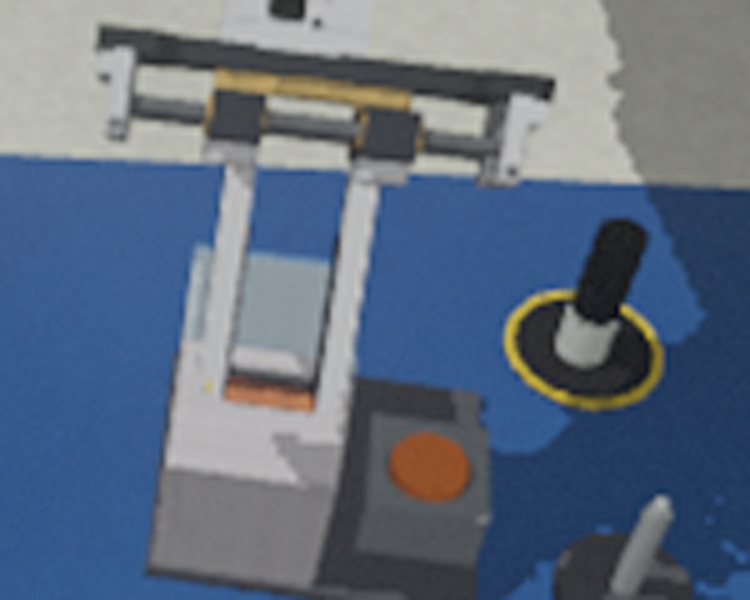

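Request:
drive_tool([
  [0.02, [0.01, 0.0006, -0.001], [-0.002, -0.004, 0.002]],
  [0.02, [0.023, 0.0006, -0.001], [-0.002, -0.004, 0.002]],
  [0.02, [0.03, 0.0006, -0.001], [-0.002, -0.004, 0.002]],
  [0.02, [0.035, 0.0006, -0.001], [-0.002, -0.004, 0.002]],
  [0.02, [0.038, 0.0006, -0.001], [-0.002, -0.004, 0.002]],
])

```text
time: 5.6
tool_pos: [0.5615, 0.161, 0.1598]
ee_rot: [3.138, 0.788, 3.029]
wrist_force: [0.4, -0.2, -0.6]
width: 0.0354
finger_force: 30.0
```

Request:
drive_tool([
  [0.02, [0, 0, 0], [0, 0, 0]],
])

```text
time: 5.72
tool_pos: [0.5617, 0.161, 0.1599]
ee_rot: [3.138, 0.788, 3.029]
wrist_force: [0.6, -1.0, -1.2]
width: 0.0349
finger_force: 30.0
```

Run:
```python
from h import *
import h
p,r=cur(1); h.GZ=.0245; print(p); plan(ins(.022),ins(-.008),start=(p,r))
a=C["scene"].snap(); b=C["top"].snap()
s=cv2.resize(a[180:225,325:385,::-1],None,fx=8,fy=8,interpolation=cv2.INTER_CUBIC); t=cv2.resize(b[185:245,170:240,::-1],None,fx=6,fy=6,interpolation=cv2.INTER_CUBIC)
cv2.imwrite("pics/st2.png",np.hstack([cv2.copyMakeBorder(s,0,0,0,0,0)[:360,:380],t[:360]]))
```

```text
[0.56169837 0.16098737 0.15991634]
[-0.0006, -0.0007, 0.001] [0.002, 0.003, -0.002] rows 0.0
[0.0294, -0.0007, 0.0009] [0.002, 0.003, -0.002] rows 0.5
```

View pics/st2.png

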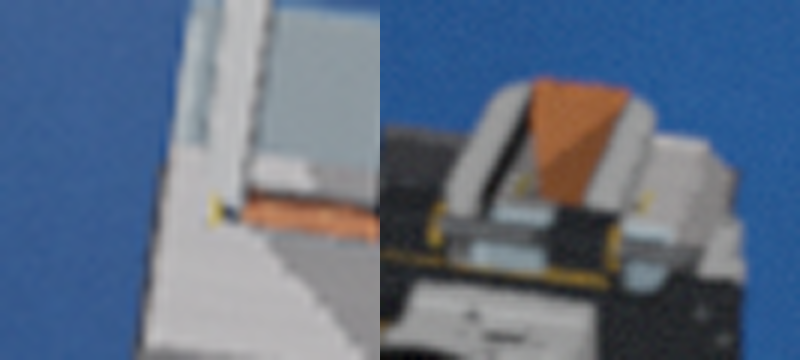

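Request:
drive_tool([
  [0.02, [0.006, 0, 0], [0, 0, 0]],
  [0.02, [0.012, 0, 0], [0, 0, 0]],
  [0.02, [0.018, 0, 0], [0, 0, 0]],
  [0.02, [0.024, 0, 0], [0, 0, 0]],
  [0.02, [0.028, 0, 0], [0, 0, 0]],
])

```text
time: 6.45
tool_pos: [0.5417, 0.1631, 0.1396]
ee_rot: [3.138, 0.788, 3.029]
wrist_force: [0.0, -0.7, -0.9]
width: 0.0349
finger_force: 30.0
```

Request:
drive_tool([
  [0.02, [0, 0, 0], [0, 0, 0]],
])

```text
time: 6.58
tool_pos: [0.5418, 0.1631, 0.1396]
ee_rot: [3.139, 0.788, 3.03]
wrist_force: [-0.2, 0.2, -1.2]
width: 0.0349
finger_force: 30.0
```

Request:
drive_tool([
  [0.055, [0, 0, 0], [0, 0, 0]],
  [0.055, [0, 0, 0], [0, 0, 0]],
  [0.055, [0, 0, 0], [0, 0, 0]],
  [0.055, [-0.03, 0, 0], [0, 0, 0]],
  [0.055, [-0.06, 0, 0], [0, 0, 0]],
])

```text
time: 7.2
tool_pos: [0.5846, 0.1584, 0.183]
ee_rot: [3.139, 0.788, 3.03]
wrist_force: [-0.0, -0.9, 0.1]
width: 0.0549
finger_force: 0.0
```

Run:
```python
from h import *
a=C["scene"].snap(); b=C["top"].snap()
s=cv2.resize(a[165:265,330:420,::-1],None,fx=4,fy=4,interpolation=cv2.INTER_CUBIC); t=cv2.resize(b[185:285,150:240,::-1],None,fx=4,fy=4,interpolation=cv2.INTER_CUBIC)
cv2.imwrite("pics/st3.png",np.hstack([s,t]))
p,r=cur(1); ps=plates(); print(p,ps)
pl=[o for o in ps if o[0][1]<0][1]; f=pick(pl)
up=(p+[0,0,.04],r); plan(up,f(.13),start=(p,r)); print(f(.13)[0])
```

```text
[0.58709152 0.15856012 0.18711264] [(array([ 0.43395, -0.35225]), 2.791), (array([ 0.4548, -0.2351]), 1.937), (array([ 0.5505, -0.3661]), 2.608), (array([ 0.5349, -0.6009]), 0.205)]
phi 1.937 j6 -0.84
[-0.0286, 0.0002, -0.028] [0.0, 0.0, 0.0] rows 0.6
[0.095, -0.4222, -0.0184] [0.438, 0.71, 1.031] rows 7.1
[ 0.46124532 -0.25190648  0.13      ]
```

View pics/st3.png

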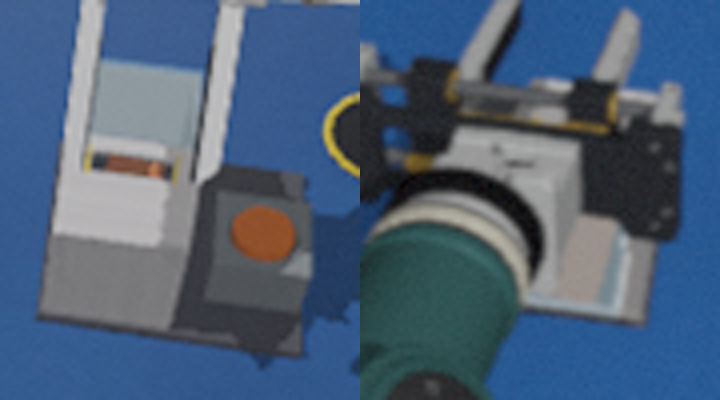

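```bash
cat >> h.py <<'E'
import json
from scipy.spatial.transform import Slerp
def chain(wps,start=None):
    "wps: (pos,rot,width,mm_per_row or 0 = hold rows n); prints calls of up to 5 rows"
    pc,rc=start or cur(1); rows=[]
    for p,r,w,v in wps:
        p=pc if p is None else np.array(p); r=rc if r is None else r
        if v<=0: rows+=[(p,r,w)]*int(-v)
        else:
            n=int(np.ceil(max(np.linalg.norm(p-pc)*1000/v,np.degrees((rc.inv()*r).magnitude())/8.5,1)-.05))
            S=Slerp([0,1],R.concatenate([rc,r])); rows+=[(pc+(p-pc)*k/n,S(k/n),w) for k in range(1,n+1)]
        pc,rc=p,r
    p0,r0=start or cur(1)
    for i in range(0,len(rows),5):
        out=[]
        for p,r,w in rows[i:i+5]:
            sh=np.round(r0.inv().apply(p-p0),4)+0.; tv=np.round((r0.inv()*r).as_rotvec(),3)+0.; out.append([w,sh.tolist(),tv.tolist()])
        p0,r0=p0+r0.apply(sh),r0*R.from_rotvec(tv); print(json.dumps(out))
def topick(k,h=.13):
    p,r=cur(1); ps=[o for o in plates() if o[0][1]>-.5]; print(ps); f=pick(ps[k])
    chain([(p+[0,0,.05],r,.06,45),(*f(h),.06,45),(*f(h),.06,-1)])
    print("then"); g=f(.0285); chain([(f(.06)[0],f(.06)[1],.06,35),(*g,.06,20),(*g,.06,-1)],start=f(h))
    return f
E
python3 - <<'E'
from h import *
topick(1)
E
```

```text
[(array([ 0.434  , -0.35225]), 2.789), (array([ 0.45485, -0.2351 ]), 1.935), (array([ 0.5505 , -0.36615]), 2.608)]
phi 1.935 j6 -0.84
[[0.06, [-0.0187, 0.0001, -0.0179], [0.0, -0.001, 0.001]], [0.06, [-0.0373, 0.0002, -0.0358], [0.0, -0.002, 0.001]], [0.06, [-0.0247, -0.042, -0.034], [0.043, 0.068, 0.105]], [0.06, [-0.012, -0.0841, -0.0322], [0.086, 0.139, 0.208]], [0.06, [0.0006, -0.1262, -0.0305], [0.129, 0.209, 0.312]]]
[[0.06, [-0.002, -0.0431, 0.0085], [0.043, 0.071, 0.103]], [0.06, [-0.0039, -0.0863, 0.017], [0.087, 0.141, 0.207]], [0.06, [-0.0058, -0.1294, 0.0254], [0.13, 0.212, 0.31]], [0.06, [-0.0077, -0.1725, 0.0339], [0.173, 0.282, 0.414]], [0.06, [-0.0097, -0.2157, 0.0424], [0.216, 0.352, 0.517]]]
[[0.06, [-0.0261, -0.0333, 0.0119], [0.044, 0.071, 0.104]], [0.06, [-0.0523, -0.0666, 0.0238], [0.087, 0.141, 0.207]], [0.06, [-0.0523, -0.0666, 0.0238], [0.087, 0.141, 0.207]]]
then
[[0.06, [0.0, 0.0, 0.035], [0.0, 0.0, 0.0]], [0.06, [0.0, 0.0, 0.07], [0.0, 0.0, 0.0]], [0.06, [0.0, 0.0, 0.0858], [0.0, 0.0, 0.0]], [0.06, [0.0, 0.0, 0.1015], [0.0, 0.0, 0.0]], [0.06, [0.0, 0.0, 0.1015], [0.0, 0.0, 0.0]]]
```

Request:
drive_tool([
  [0.06, [-0.019, 0, -0.018], [0, 0, 0]],
  [0.06, [-0.037, 0, -0.036], [0, 0, 0]],
  [0.06, [-0.025, -0.042, -0.034], [0.043, 0.068, 0.105]],
  [0.06, [-0.012, -0.084, -0.032], [0.086, 0.139, 0.208]],
  [0.06, [0.001, -0.126, -0.031], [0.129, 0.209, 0.312]],
])

```text
time: 8.12
tool_pos: [0.546, 0.0351, 0.2016]
ee_rot: [3.028, 0.554, 2.645]
wrist_force: [0.4, -0.7, -1.0]
width: 0.0603
finger_force: 0.0
```

Request:
drive_tool([
  [0.06, [-0.002, -0.043, 0.009], [0.043, 0.071, 0.103]],
  [0.06, [-0.004, -0.086, 0.017], [0.087, 0.141, 0.207]],
  [0.06, [-0.006, -0.129, 0.025], [0.13, 0.212, 0.31]],
  [0.06, [-0.008, -0.173, 0.034], [0.173, 0.282, 0.414]],
  [0.06, [-0.01, -0.216, 0.042], [0.216, 0.352, 0.517]],
])

```text
time: 8.75
tool_pos: [0.485, -0.1702, 0.151]
ee_rot: [3.068, 0.146, 2.134]
wrist_force: [-0.1, -0.5, -1.4]
width: 0.0599
finger_force: 0.0
```

Request:
drive_tool([
  [0.06, [-0.026, -0.033, 0.012], [0.044, 0.071, 0.104]],
  [0.06, [-0.052, -0.067, 0.024], [0.087, 0.141, 0.207]],
  [0.06, [-0.052, -0.067, 0.024], [0.087, 0.141, 0.207]],
  [0.06, [-0.052, -0.067, 0.024], [0.087, 0.141, 0.207]],
])

```text
time: 9.25
tool_pos: [0.461, -0.2507, 0.1305]
ee_rot: [3.139, -0.001, 1.936]
wrist_force: [0.6, -0.2, -0.1]
width: 0.0599
finger_force: 0.0
```

Request:
drive_tool([
  [0.06, [0, 0.001, 0.035], [0, 0, 0]],
  [0.06, [0, 0.001, 0.07], [0, 0, 0]],
  [0.06, [0, 0.001, 0.086], [0, 0, 0]],
  [0.06, [0, 0.001, 0.102], [0, 0, 0]],
  [0.06, [0, 0.001, 0.102], [0, 0, 0]],
])

```text
time: 9.88
tool_pos: [0.4625, -0.2506, 0.029]
ee_rot: [3.139, -0.001, 1.936]
wrist_force: [1.3, 0.3, -1.0]
width: 0.0604
finger_force: 0.0
```

Request:
drive_tool([
  [0.02, [0, 0, 0], [0, 0, 0]],
  [0.02, [0, 0, 0], [0, 0, 0]],
  [0.02, [0, 0, 0], [0, 0, 0]],
  [0.02, [0, 0, 0], [0, 0, 0]],
  [0.02, [0, 0, 0], [0, 0, 0]],
])

```text
time: 10.5
tool_pos: [0.4632, -0.2519, 0.0305]
ee_rot: [3.138, 0.002, 1.935]
wrist_force: [-0.7, -0.3, 4.9]
width: 0.035
finger_force: 29.9
```

```bash
cat >> h.py <<'E'
def toslot():
    global GZ
    p,r=cur(1); GZ=p[2]-.005; print(p,"GZ",GZ)
    i=ins(.06); m=(p+[0,0,.13],r)
    chain([(*m,.02,45),(i[0]+[.0,0,.04],i[1],.02,45),(*i,.02,45),(*i,.02,-2)],start=(p,r))
def finalins(gz):
    global GZ
    GZ=gz; p,r=cur(1); a=ins(.04); b=ins(-.008); print(p-ins(.06)[0]); chain([(*a,.02,20),(*b,.02,10),(*b,.02,-2)],start=(p,r))
E
python3 - <<'E'
from h import *
toslot()
E
```

```text
[ 0.4632008  -0.25189731  0.03045937] GZ 0.025459372044175956
[[0.02, [-0.0001, 0.0002, -0.0433], [0.0, 0.0, 0.0]], [0.02, [-0.0002, 0.0003, -0.0867], [0.0, 0.0, 0.0]], [0.02, [-0.0003, 0.0005, -0.13], [0.0, 0.0, 0.0]], [0.02, [0.0335, 0.0268, -0.1367], [-0.043, -0.07, -0.104]], [0.02, [0.0672, 0.0532, -0.1433], [-0.086, -0.14, -0.207]]]
[[0.02, [0.0265, 0.0332, -0.0083], [-0.042, -0.07, -0.104]], [0.02, [0.0529, 0.0665, -0.0166], [-0.085, -0.14, -0.208]], [0.02, [0.0794, 0.0998, -0.0249], [-0.128, -0.21, -0.312]], [0.02, [0.1059, 0.133, -0.0333], [-0.171, -0.28, -0.416]], [0.02, [0.1324, 0.1663, -0.0416], [-0.213, -0.35, -0.519]]]
[[0.02, [0.0035, 0.0428, -0.0053], [-0.043, -0.07, -0.104]], [0.02, [0.007, 0.0857, -0.0107], [-0.086, -0.14, -0.208]], [0.02, [0.0105, 0.1285, -0.016], [-0.129, -0.21, -0.311]], [0.02, [0.0316, 0.1248, 0.0178], [-0.129, -0.21, -0.311]], [0.02, [0.0316, 0.1248, 0.0178], [-0.129, -0.21, -0.311]]]
[[0.02, [0.0, 0.0, 0.0], [0.0, 0.0, 0.0]]]
```

Request:
drive_tool([
  [0.02, [0, 0, -0.043], [0, 0, 0]],
  [0.02, [0, 0, -0.087], [0, 0, 0]],
  [0.02, [0, 0, -0.13], [0, 0, 0]],
  [0.02, [0.034, 0.027, -0.137], [-0.043, -0.07, -0.104]],
  [0.02, [0.067, 0.053, -0.143], [-0.086, -0.14, -0.207]],
])

```text
time: 11.12
tool_pos: [0.4886, -0.1691, 0.173]
ee_rot: [3.065, 0.151, 2.139]
wrist_force: [-0.1, 0.2, -0.3]
width: 0.0348
finger_force: 29.9
```

Request:
drive_tool([
  [0.02, [0.027, 0.033, -0.008], [-0.042, -0.07, -0.104]],
  [0.02, [0.053, 0.067, -0.017], [-0.085, -0.14, -0.208]],
  [0.02, [0.079, 0.1, -0.025], [-0.128, -0.21, -0.312]],
  [0.02, [0.106, 0.133, -0.033], [-0.171, -0.28, -0.416]],
  [0.02, [0.132, 0.166, -0.042], [-0.213, -0.35, -0.519]],
])

```text
time: 11.75
tool_pos: [0.5502, 0.036, 0.2057]
ee_rot: [3.031, 0.555, 2.654]
wrist_force: [1.3, 0.2, -1.1]
width: 0.0348
finger_force: 29.9
```

Request:
drive_tool([
  [0.02, [0.004, 0.043, -0.005], [-0.043, -0.07, -0.104]],
  [0.02, [0.007, 0.086, -0.011], [-0.086, -0.14, -0.208]],
  [0.02, [0.01, 0.128, -0.016], [-0.129, -0.21, -0.311]],
  [0.02, [0.032, 0.125, 0.018], [-0.129, -0.21, -0.311]],
  [0.02, [0.032, 0.125, 0.018], [-0.129, -0.21, -0.311]],
])

```text
time: 12.38
tool_pos: [0.585, 0.1569, 0.1796]
ee_rot: [-3.137, 0.773, 3.035]
wrist_force: [-1.4, 0.1, -1.9]
width: 0.0347
finger_force: 29.9
```

Request:
drive_tool([
  [0.02, [0, 0, 0], [0, 0, 0]],
  [0.02, [0, 0, 0], [0, 0, 0]],
])

```text
time: 12.62
tool_pos: [0.5892, 0.1571, 0.1888]
ee_rot: [3.138, 0.788, 3.028]
wrist_force: [0.3, -0.4, -1.0]
width: 0.0347
finger_force: 29.9
```

Run:
```python
from h import *
finalins(.0254)
```

```text
[ 0.00040082 -0.00019653  0.00169723]
[[0.02, [0.0107, 0.0, 0.0004], [0.001, 0.001, -0.001]], [0.02, [0.0215, 0.0001, 0.0009], [0.001, 0.002, -0.003]], [0.02, [0.0311, 0.0001, 0.0008], [0.001, 0.002, -0.003]], [0.02, [0.0407, 0.0, 0.0008], [0.001, 0.002, -0.003]], [0.02, [0.0503, 0.0, 0.0008], [0.001, 0.002, -0.003]]]
[[0.02, [0.0096, 0.0, 0.0], [0.0, 0.0, 0.0]], [0.02, [0.0192, 0.0, 0.0], [0.0, 0.0, 0.0]], [0.02, [0.0192, 0.0, 0.0], [0.0, 0.0, 0.0]], [0.02, [0.0192, 0.0, 0.0], [0.0, 0.0, 0.0]]]
```

Request:
drive_tool([
  [0.02, [0.011, 0, 0.001], [0.001, 0.002, -0.003]],
  [0.02, [0.022, 0, 0.001], [0.001, 0.002, -0.003]],
  [0.02, [0.03, 0, 0.001], [0.001, 0.002, -0.003]],
  [0.02, [0.037, 0, 0.001], [0.001, 0.002, -0.003]],
  [0.02, [0.044, 0, 0.001], [0.001, 0.002, -0.003]],
])

```text
time: 13.25
tool_pos: [0.5576, 0.1608, 0.1543]
ee_rot: [-3.139, 0.783, 3.035]
wrist_force: [-0.3, 0.5, -0.0]
width: 0.0349
finger_force: 29.9
```

Request:
drive_tool([
  [0.02, [0.01, 0, 0], [0, 0, 0]],
  [0.02, [0.018, 0, 0], [0, 0, 0]],
  [0.02, [0.025, 0, 0], [0, 0, 0]],
  [0.02, [0.025, 0, 0], [0, 0, 0]],
])

```text
time: 13.75
tool_pos: [0.5412, 0.1629, 0.1384]
ee_rot: [-3.141, 0.786, 3.035]
wrist_force: [2.9, -0.1, 0.8]
width: 0.035
finger_force: 31.5
```

Request:
drive_tool([
  [0.055, [0, 0, 0], [0, 0, 0]],
  [0.055, [0, 0, 0], [0, 0, 0]],
  [0.055, [0, 0, 0], [0, 0, 0]],
  [0.055, [-0.03, 0, 0], [0, 0, 0]],
  [0.055, [-0.06, 0, 0], [0, 0, 0]],
])

```text
time: 14.38
tool_pos: [0.5817, 0.1579, 0.1775]
ee_rot: [-3.138, 0.778, 3.035]
wrist_force: [1.0, -0.5, 0.4]
width: 0.0551
finger_force: 0.0
```

Run:
```python
from h import *
a=C["scene"].snap(); b=C["top"].snap()
s=cv2.resize(a[165:265,330:420,::-1],None,fx=4,fy=4,interpolation=cv2.INTER_CUBIC); t=cv2.resize(b[185:285,150:240,::-1],None,fx=4,fy=4,interpolation=cv2.INTER_CUBIC)
cv2.imwrite("pics/st4.png",np.hstack([s,t]))
topick(0)
```

```text
[(array([ 0.434  , -0.35225]), 2.788), (array([ 0.5505 , -0.36615]), 2.599)]
phi 2.788 j6 -1.90
[[0.06, [-0.02, 0.0003, -0.0183], [-0.001, -0.003, 0.001]], [0.06, [-0.0399, 0.0006, -0.0366], [-0.002, -0.006, 0.002]], [0.06, [-0.0302, -0.04, -0.0351], [0.006, 0.054, 0.02]], [0.06, [-0.0205, -0.0806, -0.0336], [0.013, 0.114, 0.037]], [0.06, [-0.0108, -0.1213, -0.0321], [0.02, 0.175, 0.055]]]
[[0.06, [0.007, -0.041, 0.0038], [0.008, 0.06, 0.018]], [0.06, [0.014, -0.082, 0.0076], [0.015, 0.12, 0.036]], [0.06, [0.021, -0.123, 0.0114], [0.022, 0.18, 0.053]], [0.06, [0.028, -0.164, 0.0152], [0.03, 0.24, 0.071]], [0.06, [0.035, -0.2051, 0.0189], [0.037, 0.3, 0.089]]]
[[0.06, [0.0018, -0.0412, 0.0067], [0.008, 0.06, 0.018]], [0.06, [0.0035, -0.0824, 0.0133], [0.015, 0.12, 0.035]], [0.06, [0.0052, -0.1236, 0.02], [0.022, 0.18, 0.053]], [0.06, [0.007, -0.1648, 0.0266], [0.03, 0.24, 0.071]], [0.06, [0.0087, -0.206, 0.0332], [0.037, 0.3, 0.089]]]
[[0.06, [0.0, 0.0, 0.0], [0.0, 0.0, 0.0]]]
then
[[0.06, [0.0, 0.0, 0.035], [0.0, 0.0, 0.0]], [0.06, [0.0, 0.0, 0.07], [0.0, 0.0, 0.0]], [0.06, [0.0, 0.0, 0.0858], [0.0, 0.0, 0.0]], [0.06, [0.0, 0.0, 0.1015], [0.0, 0.0, 0.0]], [0.06, [0.0, 0.0, 0.1015], [0.0, 0.0, 0.0]]]
```

View pics/st4.png

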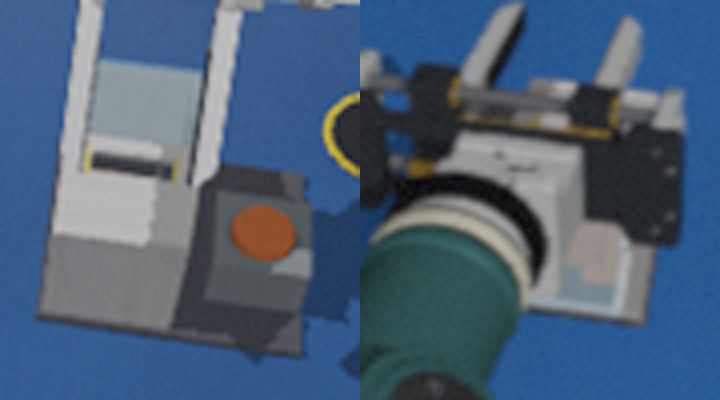

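Request:
drive_tool([
  [0.06, [-0.02, 0, -0.018], [0, 0, 0]],
  [0.06, [-0.04, 0, -0.037], [0, 0, 0]],
  [0.06, [-0.03, -0.04, -0.035], [0.006, 0.054, 0.02]],
  [0.06, [-0.02, -0.081, -0.034], [0.013, 0.114, 0.037]],
  [0.06, [-0.011, -0.121, -0.032], [0.02, 0.175, 0.055]],
])

```text
time: 15.2
tool_pos: [0.5523, 0.0392, 0.2068]
ee_rot: [3.119, 0.6, 2.966]
wrist_force: [0.4, -0.3, -0.1]
width: 0.0598
finger_force: 0.0
```

Request:
drive_tool([
  [0.06, [0.007, -0.041, 0.004], [0.008, 0.06, 0.018]],
  [0.06, [0.014, -0.082, 0.008], [0.015, 0.12, 0.036]],
  [0.06, [0.021, -0.123, 0.011], [0.022, 0.18, 0.053]],
  [0.06, [0.028, -0.164, 0.015], [0.03, 0.24, 0.071]],
  [0.06, [0.035, -0.205, 0.019], [0.037, 0.3, 0.089]],
])

```text
time: 15.82
tool_pos: [0.5017, -0.1591, 0.168]
ee_rot: [3.115, 0.298, 2.874]
wrist_force: [0.7, 0.4, 0.3]
width: 0.06
finger_force: 0.0
```

Request:
drive_tool([
  [0.06, [0.002, -0.041, 0.007], [0.008, 0.06, 0.018]],
  [0.06, [0.004, -0.082, 0.013], [0.015, 0.12, 0.035]],
  [0.06, [0.005, -0.124, 0.02], [0.022, 0.18, 0.053]],
  [0.06, [0.007, -0.165, 0.027], [0.03, 0.24, 0.071]],
  [0.06, [0.009, -0.206, 0.033], [0.037, 0.3, 0.089]],
])

```text
time: 16.45
tool_pos: [0.4509, -0.3571, 0.1289]
ee_rot: [3.138, -0.003, 2.788]
wrist_force: [0.1, -0.6, 0.2]
width: 0.0595
finger_force: 0.0
```

Request:
drive_tool([
  [0.06, [0, 0, 0], [0, 0, 0]],
  [0.06, [0, 0, 0], [0, 0, 0]],
])

```text
time: 16.7
tool_pos: [0.4519, -0.3561, 0.1299]
ee_rot: [3.138, 0.0, 2.789]
wrist_force: [-0.3, 0.8, 0.6]
width: 0.0598
finger_force: 0.0
```

Run:
```python
from h import *
f=pick((np.array([.434,-.35225]),2.788)); p,r=cur(1); plan(f(p[2]),f(.0285),start=(p,r)); print(p)
```

```text
phi 2.788 j6 -1.90
[0.0002, -0.0026, -0.0] [0.004, 0.0, 0.001] rows 0.0
[0.0002, -0.0029, 0.1014] [0.004, 0.0, 0.001] rows 1.6
[ 0.45191375 -0.35613359  0.12989275]
```

Request:
drive_tool([
  [0.06, [0, -0.003, 0.035], [0.003, 0, 0]],
  [0.06, [0, -0.003, 0.07], [0.003, 0, 0]],
  [0.06, [0, -0.003, 0.086], [0.003, 0, 0]],
  [0.06, [0, -0.003, 0.101], [0.003, 0, 0]],
  [0.06, [0, -0.003, 0.101], [0.003, 0, 0]],
])

```text
time: 17.32
tool_pos: [0.4517, -0.3599, 0.0299]
ee_rot: [-3.141, 0.002, 2.789]
wrist_force: [0.0, -0.1, 0.5]
width: 0.06
finger_force: 0.0
```

Request:
drive_tool([
  [0.02, [0, 0, 0], [0, 0, 0]],
  [0.02, [0, 0, 0], [0, 0, 0]],
  [0.02, [0, 0, 0], [0, 0, 0]],
  [0.02, [0, 0, 0], [0, 0, 0]],
  [0.02, [0, 0, 0], [0, 0, 0]],
])

```text
time: 17.95
tool_pos: [0.4524, -0.3609, 0.0314]
ee_rot: [-3.14, 0.005, 2.789]
wrist_force: [0.3, 0.4, 4.0]
width: 0.0348
finger_force: 29.9
```

Run:
```python
from h import *
toslot()
```

```text
[ 0.45243892 -0.36094887  0.03137204] GZ 0.026372040655543005
[[0.02, [-0.0002, -0.0001, -0.0433], [0.0, 0.0, 0.0]], [0.02, [-0.0004, -0.0002, -0.0867], [0.0, 0.0, 0.0]], [0.02, [-0.0006, -0.0002, -0.13], [0.0, 0.0, 0.0]], [0.02, [0.0036, 0.0442, -0.1356], [-0.008, -0.065, -0.019]], [0.02, [0.0079, 0.0886, -0.1413], [-0.016, -0.129, -0.038]]]
[[0.02, [0.0019, 0.0447, -0.0053], [-0.008, -0.065, -0.019]], [0.02, [0.0038, 0.0893, -0.0106], [-0.017, -0.13, -0.038]], [0.02, [0.0057, 0.1339, -0.016], [-0.025, -0.195, -0.057]], [0.02, [0.0075, 0.1786, -0.0213], [-0.033, -0.259, -0.076]], [0.02, [0.0094, 0.2232, -0.0266], [-0.041, -0.324, -0.096]]]
[[0.02, [-0.0038, 0.0447, -0.0032], [-0.008, -0.065, -0.019]], [0.02, [-0.0077, 0.0894, -0.0063], [-0.016, -0.13, -0.038]], [0.02, [-0.0115, 0.1341, -0.0095], [-0.024, -0.194, -0.057]], [0.02, [-0.0153, 0.1789, -0.0126], [-0.032, -0.259, -0.076]], [0.02, [-0.0192, 0.2236, -0.0158], [-0.041, -0.324, -0.095]]]
[[0.02, [0.0283, 0.0, 0.0283], [0.0, 0.0, 0.0]], [0.02, [0.0283, 0.0, 0.0283], [0.0, 0.0, 0.0]], [0.02, [0.0283, 0.0, 0.0283], [0.0, 0.0, 0.0]]]
```

Request:
drive_tool([
  [0.02, [0, 0, -0.043], [0, 0, 0]],
  [0.02, [0, 0, -0.087], [0, 0, 0]],
  [0.02, [-0.001, 0, -0.13], [0, 0, 0]],
  [0.02, [0.004, 0.044, -0.136], [-0.008, -0.065, -0.019]],
  [0.02, [0.008, 0.089, -0.141], [-0.016, -0.129, -0.038]],
])

```text
time: 18.58
tool_pos: [0.4748, -0.2736, 0.1713]
ee_rot: [3.13, 0.134, 2.825]
wrist_force: [-0.4, -0.5, -1.2]
width: 0.0345
finger_force: 29.9
```

Request:
drive_tool([
  [0.02, [0.002, 0.045, -0.005], [-0.008, -0.065, -0.019]],
  [0.02, [0.004, 0.089, -0.011], [-0.017, -0.13, -0.038]],
  [0.02, [0.006, 0.134, -0.016], [-0.025, -0.195, -0.057]],
  [0.02, [0.008, 0.179, -0.021], [-0.033, -0.259, -0.076]],
  [0.02, [0.009, 0.223, -0.027], [-0.041, -0.324, -0.096]],
])

```text
time: 19.2
tool_pos: [0.531, -0.0571, 0.1985]
ee_rot: [3.116, 0.459, 2.92]
wrist_force: [0.9, -1.2, 0.1]
width: 0.0346
finger_force: 29.9
```

Request:
drive_tool([
  [0.02, [-0.004, 0.045, -0.003], [-0.008, -0.065, -0.019]],
  [0.02, [-0.008, 0.089, -0.006], [-0.016, -0.13, -0.038]],
  [0.02, [-0.012, 0.134, -0.01], [-0.024, -0.194, -0.057]],
  [0.02, [-0.015, 0.179, -0.013], [-0.032, -0.259, -0.076]],
  [0.02, [-0.019, 0.224, -0.016], [-0.041, -0.324, -0.095]],
])

```text
time: 19.82
tool_pos: [0.5875, 0.1593, 0.2264]
ee_rot: [3.141, 0.785, 3.032]
wrist_force: [-0.5, -1.0, -1.1]
width: 0.0351
finger_force: 29.9
```

Request:
drive_tool([
  [0.02, [0.028, 0, 0.028], [0, 0, 0]],
  [0.02, [0.028, 0, 0.028], [0, 0, 0]],
  [0.02, [0.028, 0, 0.028], [0, 0, 0]],
  [0.02, [0.028, 0, 0.028], [0, 0, 0]],
])

```text
time: 20.32
tool_pos: [0.589, 0.1577, 0.1902]
ee_rot: [3.138, 0.787, 3.028]
wrist_force: [0.0, 0.0, -0.1]
width: 0.0344
finger_force: 29.9
```

Run:
```python
from h import *
finalins(.0255)
```

```text
[0.00023845 0.00034209 0.00299746]
[[0.02, [0.0111, -0.0002, 0.001], [0.001, 0.001, -0.001]], [0.02, [0.0223, -0.0004, 0.0019], [0.001, 0.002, -0.002]], [0.02, [0.0319, -0.0004, 0.0019], [0.001, 0.002, -0.002]], [0.02, [0.0415, -0.0005, 0.0019], [0.001, 0.002, -0.002]], [0.02, [0.0511, -0.0005, 0.0019], [0.001, 0.002, -0.002]]]
[[0.02, [0.0096, 0.0, 0.0], [0.0, 0.0, 0.0]], [0.02, [0.0192, 0.0, 0.0], [0.0, 0.0, 0.0]], [0.02, [0.0192, 0.0, 0.0], [0.0, 0.0, 0.0]], [0.02, [0.0192, 0.0, 0.0], [0.0, 0.0, 0.0]]]
```

Request:
drive_tool([
  [0.02, [0.011, 0, 0.001], [0.001, 0.002, -0.002]],
  [0.02, [0.022, 0, 0.002], [0.001, 0.002, -0.002]],
  [0.02, [0.03, 0, 0.002], [0.001, 0.002, -0.002]],
  [0.02, [0.037, 0, 0.002], [0.001, 0.002, -0.002]],
  [0.02, [0.044, 0, 0.002], [0.001, 0.002, -0.002]],
])

```text
time: 20.95
tool_pos: [0.5581, 0.1615, 0.155]
ee_rot: [-3.14, 0.782, 3.034]
wrist_force: [1.0, 0.7, 0.2]
width: 0.0345
finger_force: 29.9
```

Request:
drive_tool([
  [0.02, [0.01, 0, 0], [0, 0, 0]],
  [0.02, [0.018, 0, 0], [0, 0, 0]],
  [0.02, [0.026, 0, 0], [0, 0, 0]],
  [0.02, [0.026, 0, 0], [0, 0, 0]],
])

```text
time: 21.45
tool_pos: [0.541, 0.1639, 0.1386]
ee_rot: [-3.141, 0.786, 3.034]
wrist_force: [3.1, -1.2, 0.4]
width: 0.0343
finger_force: 31.7
```

Request:
drive_tool([
  [0.055, [0, 0, 0], [0, 0, 0]],
  [0.055, [0, 0, 0], [0, 0, 0]],
  [0.055, [0, 0, 0], [0, 0, 0]],
  [0.055, [-0.03, 0, 0], [0, 0, 0]],
  [0.055, [-0.06, 0, 0], [0, 0, 0]],
])

```text
time: 22.08
tool_pos: [0.5813, 0.1586, 0.1771]
ee_rot: [-3.139, 0.777, 3.034]
wrist_force: [0.3, -0.9, -0.0]
width: 0.055
finger_force: 0.0
```

Run:
```python
from h import *
topick(0)
print(find("reel","scene"),find("reel","top"))
```

```text
[(array([ 0.5505, -0.3661]), 2.606)]
phi 2.606 j6 -1.62
[[0.06, [-0.0305, -0.0005, -0.0343], [0.001, 0.007, -0.003]], [0.06, [-0.0276, -0.0415, -0.0267], [0.014, 0.066, 0.028]], [0.06, [-0.0248, -0.0824, -0.0191], [0.027, 0.125, 0.06]], [0.06, [-0.0219, -0.1234, -0.0114], [0.04, 0.184, 0.091]], [0.06, [-0.019, -0.1643, -0.0038], [0.053, 0.243, 0.122]]]
[[0.06, [-0.0043, -0.0404, 0.0096], [0.012, 0.059, 0.031]], [0.06, [-0.0085, -0.0809, 0.0193], [0.025, 0.117, 0.062]], [0.06, [-0.0127, -0.1213, 0.0289], [0.037, 0.176, 0.093]], [0.06, [-0.017, -0.1617, 0.0385], [0.05, 0.235, 0.125]], [0.06, [-0.0212, -0.2021, 0.0481], [0.062, 0.294, 0.156]]]
[[0.06, [-0.0133, -0.0384, 0.0095], [0.013, 0.059, 0.031]], [0.06, [-0.0266, -0.0769, 0.019], [0.026, 0.118, 0.062]], [0.06, [-0.0399, -0.1153, 0.0285], [0.038, 0.177, 0.093]], [0.06, [-0.0531, -0.1537, 0.038], [0.051, 0.235, 0.125]], [0.06, [-0.0531, -0.1537, 0.038], [0.051, 0.235, 0.125]]]
then
[[0.06, [0.0, 0.0, 0.035], [0.0, 0.0, 0.0]], [0.06, [0.0, 0.0, 0.07], [0.0, 0.0, 0.0]], [0.06, [0.0, 0.0, 0.0858], [0.0, 0.0, 0.0]], [0.06, [0.0, 0.0, 0.1015], [0.0, 0.0, 0.0]], [0.06, [0.0, 0.0, 0.1015], [0.0, 0.0, 0.0]]]
[(array([ 0.5601, -0.1649]), 0.0, 0.31, 0), (array([ 0.5663, -0.2539]), 0.0, 0.64, 0), (array([ 0.4802, -0.149 ]), 0.0, 0.3, 0)] [(array([ 0.4818, -0.1458]), 0.0, 0.46, 0), (array([ 0.5612, -0.1617]), 0.0, 0.45, 0), (array([ 0.5748, -0.2496]), 0.0, 0.87, 0)]
```

Request:
drive_tool([
  [0.06, [-0.03, 0, -0.034], [0, 0.007, -0.003]],
  [0.06, [-0.028, -0.041, -0.027], [0.014, 0.066, 0.028]],
  [0.06, [-0.025, -0.082, -0.019], [0.027, 0.125, 0.06]],
  [0.06, [-0.022, -0.123, -0.011], [0.04, 0.184, 0.091]],
  [0.06, [-0.019, -0.164, -0.004], [0.053, 0.243, 0.122]],
])

```text
time: 22.9
tool_pos: [0.5728, -0.0057, 0.1925]
ee_rot: [3.104, 0.53, 2.884]
wrist_force: [-0.3, -0.7, 0.2]
width: 0.0599
finger_force: 0.0
```

Request:
drive_tool([
  [0.06, [-0.004, -0.04, 0.01], [0.012, 0.059, 0.031]],
  [0.06, [-0.008, -0.081, 0.019], [0.025, 0.117, 0.062]],
  [0.06, [-0.013, -0.121, 0.029], [0.037, 0.176, 0.093]],
  [0.06, [-0.017, -0.162, 0.038], [0.05, 0.235, 0.125]],
  [0.06, [-0.021, -0.202, 0.048], [0.062, 0.294, 0.156]],
])

```text
time: 23.52
tool_pos: [0.5674, -0.2105, 0.1561]
ee_rot: [3.107, 0.23, 2.727]
wrist_force: [-0.1, 0.3, -0.1]
width: 0.0602
finger_force: 0.0
```

Request:
drive_tool([
  [0.06, [-0.013, -0.038, 0.01], [0.013, 0.059, 0.031]],
  [0.06, [-0.027, -0.077, 0.019], [0.026, 0.118, 0.062]],
  [0.06, [-0.04, -0.115, 0.028], [0.038, 0.177, 0.093]],
  [0.06, [-0.053, -0.154, 0.038], [0.051, 0.235, 0.125]],
  [0.06, [-0.053, -0.154, 0.038], [0.051, 0.235, 0.125]],
])

```text
time: 24.15
tool_pos: [0.5625, -0.376, 0.1238]
ee_rot: [-3.14, -0.01, 2.604]
wrist_force: [-0.9, 0.8, -0.2]
width: 0.0601
finger_force: 0.0
```

Request:
drive_tool([
  [0.06, [0, 0, 0], [0, 0, 0]],
])

```text
time: 24.28
tool_pos: [0.5637, -0.3734, 0.1273]
ee_rot: [-3.14, -0.004, 2.607]
wrist_force: [-0.3, 0.1, -0.4]
width: 0.0599
finger_force: 0.0
```

Run:
```python
from h import *
f=pick((np.array([.5505,-.3661]),2.606)); p,r=cur(1); plan(f(p[2]),f(.0285),start=(p,r)); print(p)
```

```text
phi 2.606 j6 -1.62
[-0.0029, -0.0004, -0.0] [-0.001, -0.004, 0.001] rows 0.0
[-0.0033, -0.0003, 0.0988] [-0.001, -0.004, 0.001] rows 1.6
[ 0.56368991 -0.37343684  0.12730632]
```

Request:
drive_tool([
  [0.06, [-0.002, 0, 0.035], [0, -0.002, 0]],
  [0.06, [-0.002, 0, 0.07], [0, -0.002, 0]],
  [0.06, [-0.002, 0, 0.086], [0, -0.002, 0]],
  [0.06, [-0.002, 0, 0.1], [0, -0.002, 0]],
  [0.06, [-0.002, 0, 0.1], [0, -0.002, 0]],
])

```text
time: 24.9
tool_pos: [0.566, -0.3758, 0.029]
ee_rot: [-3.139, 0.001, 2.607]
wrist_force: [0.1, -0.4, 0.9]
width: 0.0597
finger_force: 0.0
```

Request:
drive_tool([
  [0.02, [0, 0, 0], [0, 0, 0]],
  [0.02, [0, 0, 0], [0, 0, 0]],
  [0.02, [0, 0, 0], [0, 0, 0]],
  [0.02, [0, 0, 0], [0, 0, 0]],
  [0.02, [0, 0, 0], [0, 0, 0]],
])

```text
time: 25.52
tool_pos: [0.5665, -0.3767, 0.0301]
ee_rot: [-3.139, 0.003, 2.607]
wrist_force: [0.6, 0.5, 3.3]
width: 0.0353
finger_force: 30.0
```

Run:
```python
from h import *
toslot()
```

```text
[ 0.56645878 -0.37672039  0.03005054] GZ 0.025050538825443062
[[0.02, [-0.0001, -0.0001, -0.0433], [0.0, 0.0, 0.0]], [0.02, [-0.0003, -0.0002, -0.0867], [0.0, 0.0, 0.0]], [0.02, [-0.0004, -0.0004, -0.13], [0.0, 0.0, 0.0]], [0.02, [0.0207, 0.0389, -0.1357], [-0.014, -0.064, -0.033]], [0.02, [0.0417, 0.0781, -0.1415], [-0.028, -0.128, -0.067]]]
[[0.02, [0.0176, 0.0407, -0.0071], [-0.014, -0.065, -0.033]], [0.02, [0.0351, 0.0814, -0.0142], [-0.029, -0.129, -0.067]], [0.02, [0.0526, 0.1221, -0.0212], [-0.043, -0.193, -0.1]], [0.02, [0.0702, 0.1628, -0.0283], [-0.057, -0.258, -0.134]], [0.02, [0.0877, 0.2035, -0.0354], [-0.071, -0.322, -0.167]]]
[[0.02, [0.0079, 0.0434, -0.0082], [-0.014, -0.064, -0.034]], [0.02, [0.0159, 0.0868, -0.0165], [-0.028, -0.128, -0.067]], [0.02, [0.0238, 0.1303, -0.0247], [-0.043, -0.193, -0.1]], [0.02, [0.0318, 0.1737, -0.0329], [-0.057, -0.257, -0.134]], [0.02, [0.0397, 0.2171, -0.0411], [-0.071, -0.321, -0.167]]]
[[0.02, [0.0283, 0.0, 0.0283], [0.0, 0.0, 0.0]], [0.02, [0.0283, 0.0, 0.0283], [0.0, 0.0, 0.0]], [0.02, [0.0283, 0.0, 0.0283], [0.0, 0.0, 0.0]]]
```

Request:
drive_tool([
  [0.02, [0, 0, -0.043], [0, 0, 0]],
  [0.02, [0, 0, -0.087], [0, 0, 0]],
  [0.02, [0, 0, -0.13], [0, 0, 0]],
  [0.02, [0.021, 0.039, -0.136], [-0.014, -0.064, -0.033]],
  [0.02, [0.042, 0.078, -0.142], [-0.028, -0.128, -0.067]],
])

```text
time: 26.15
tool_pos: [0.5697, -0.287, 0.1708]
ee_rot: [3.12, 0.132, 2.672]
wrist_force: [0.5, 1.5, -0.8]
width: 0.0348
finger_force: 30.0
```

Request:
drive_tool([
  [0.02, [0.018, 0.041, -0.007], [-0.014, -0.065, -0.033]],
  [0.02, [0.035, 0.081, -0.014], [-0.029, -0.129, -0.067]],
  [0.02, [0.053, 0.122, -0.021], [-0.043, -0.193, -0.1]],
  [0.02, [0.07, 0.163, -0.028], [-0.057, -0.258, -0.134]],
  [0.02, [0.088, 0.204, -0.035], [-0.071, -0.322, -0.167]],
])

```text
time: 26.78
tool_pos: [0.5784, -0.0631, 0.1977]
ee_rot: [3.097, 0.459, 2.836]
wrist_force: [-1.0, -0.1, -0.2]
width: 0.0352
finger_force: 30.0
```

Request:
drive_tool([
  [0.02, [0.008, 0.043, -0.008], [-0.014, -0.064, -0.034]],
  [0.02, [0.016, 0.087, -0.016], [-0.028, -0.128, -0.067]],
  [0.02, [0.024, 0.13, -0.025], [-0.043, -0.193, -0.1]],
  [0.02, [0.032, 0.174, -0.033], [-0.057, -0.257, -0.134]],
  [0.02, [0.04, 0.217, -0.041], [-0.071, -0.321, -0.167]],
])

```text
time: 27.4
tool_pos: [0.5876, 0.1593, 0.2255]
ee_rot: [3.141, 0.785, 3.032]
wrist_force: [0.2, -0.2, -0.6]
width: 0.0352
finger_force: 30.0
```

Request:
drive_tool([
  [0.02, [0.028, 0, 0.029], [0, 0, 0]],
  [0.02, [0.028, 0, 0.029], [0, 0, 0]],
  [0.02, [0.028, 0, 0.029], [0, 0, 0]],
  [0.02, [0.028, 0, 0.029], [0, 0, 0]],
])

```text
time: 27.9
tool_pos: [0.5901, 0.1575, 0.1883]
ee_rot: [3.138, 0.787, 3.028]
wrist_force: [0.2, 0.3, -1.2]
width: 0.0353
finger_force: 30.0
```

Run:
```python
from h import *
finalins(.0252)
```

```text
[0.00111963 0.00024639 0.00136061]
[[0.02, [0.0109, -0.0002, 0.0001], [0.0, 0.001, -0.001]], [0.02, [0.0217, -0.0004, 0.0002], [0.001, 0.002, -0.003]], [0.02, [0.0313, -0.0005, 0.0001], [0.001, 0.002, -0.003]], [0.02, [0.0409, -0.0005, 0.0001], [0.001, 0.002, -0.003]], [0.02, [0.0505, -0.0005, 0.0001], [0.001, 0.002, -0.003]]]
[[0.02, [0.0096, 0.0, 0.0], [0.0, 0.0, 0.0]], [0.02, [0.0192, 0.0, 0.0], [0.0, 0.0, 0.0]], [0.02, [0.0192, 0.0, 0.0], [0.0, 0.0, 0.0]], [0.02, [0.0192, 0.0, 0.0], [0.0, 0.0, 0.0]]]
```

Request:
drive_tool([
  [0.02, [0.011, 0, 0.001], [0.001, 0.002, -0.002]],
  [0.02, [0.022, 0, 0.001], [0.001, 0.002, -0.002]],
  [0.02, [0.03, 0, 0.001], [0.001, 0.002, -0.002]],
  [0.02, [0.037, 0, 0.001], [0.001, 0.002, -0.002]],
  [0.02, [0.044, 0, 0.001], [0.001, 0.002, -0.002]],
])

```text
time: 28.52
tool_pos: [0.5583, 0.1615, 0.1538]
ee_rot: [-3.14, 0.782, 3.034]
wrist_force: [0.6, -0.0, -1.1]
width: 0.0349
finger_force: 30.0
```

Request:
drive_tool([
  [0.02, [0.01, 0, 0], [0, 0, 0]],
  [0.02, [0.018, 0, 0], [0, 0, 0]],
  [0.02, [0.026, 0, 0], [0, 0, 0]],
  [0.02, [0.026, 0, 0], [0, 0, 0]],
])

```text
time: 29.02
tool_pos: [0.5416, 0.1639, 0.1379]
ee_rot: [-3.142, 0.787, 3.033]
wrist_force: [4.7, -0.3, 1.4]
width: 0.035
finger_force: 32.1
```

Request:
drive_tool([
  [0.055, [0, 0, 0], [0, 0, 0]],
  [0.055, [0, 0, 0], [0, 0, 0]],
  [0.055, [0, 0, 0], [0, 0, 0]],
  [0.055, [-0.03, 0, 0], [0, 0, 0]],
  [0.055, [-0.06, 0, 0], [0, 0, 0]],
])

```text
time: 29.65
tool_pos: [0.5811, 0.1585, 0.175]
ee_rot: [-3.138, 0.775, 3.034]
wrist_force: [0.8, -0.1, 0.9]
width: 0.055
finger_force: 0.0
```

```bash
cat >> h.py <<'E'
def reel(z=.002,d=.05):
    out=[]
    for n in C:
        im=cv2.resize(C[n].snap(),None,fx=4,fy=4,interpolation=cv2.INTER_CUBIC)
        H,S,V=cv2.split(cv2.cvtColor(im,cv2.COLOR_RGB2HSV)); nb=(~((H>95)&(H<125)&(S>110))).astype(np.uint8); g=(H>50)&(H<88)&(S>90)&(V>50)
        for c in cv2.findContours(nb,cv2.RETR_EXTERNAL,cv2.CHAIN_APPROX_NONE)[0]:
            a=cv2.contourArea(c)
            if not 16*100<a<16*900: continue
            m=np.zeros_like(nb); cv2.drawContours(m,[c],-1,1,-1)
            if g[m>0].mean()<.2: continue
            u,A=hullmom((c.reshape(-1,2)+.5)/4-.5); p=C[n].onz(u,z+.01)[0][:2]
            r=least_squares(lambda v:hullmom(C[n].proj(cyl(v[0],v[1],d,.028,z)))[0]-u,p,diff_step=1e-3)
            out.append((n,r.x.round(4),round(A/hullmom(C[n].proj(cyl(*r.x,d,.028,z)))[1],2)))
    return out
E
python3 - <<'E'
from h import *
for o in reel(): print(o)
print([o for o in plates() if o[0][1]>-.5])
p,r=cur(1); print(p)
g=down(np.pi-.5)
chain([(p+[0,0,.05],r,.07,45),([.57,-.15,.2],g,.07,50)])
E
```

```text
[]
[0.58126126 0.15840707 0.17555083]
[[0.07, [-0.0175, 0.0, -0.0178], [0.0, 0.0, 0.0]], [0.07, [-0.0351, -0.0001, -0.0356], [0.0, 0.0, 0.0]], [0.07, [-0.0348, -0.0441, -0.0307], [0.021, 0.11, 0.053]], [0.07, [-0.0345, -0.088, -0.0257], [0.043, 0.219, 0.106]], [0.07, [-0.0342, -0.132, -0.0208], [0.064, 0.329, 0.159]]]
[[0.07, [-0.0086, -0.0429, 0.0064], [0.021, 0.11, 0.053]], [0.07, [-0.0172, -0.0858, 0.0128], [0.043, 0.219, 0.105]], [0.07, [-0.0258, -0.1287, 0.0192], [0.064, 0.329, 0.158]], [0.07, [-0.0343, -0.1717, 0.0256], [0.086, 0.439, 0.211]]]
```

```bash
sed -i 's/for c in cv2.findContours(nb,cv2.RETR_EXTERNAL/for c in cv2.findContours(nb,cv2.RETR_LIST/' h.py
python3 - <<'E'
from h import *
for o in reel(): print(o)
p,r=cur(1); g=down(np.pi/2)
chain([(p+[0,0,.05],r,.07,45),([.572,-.252,.15],g,.07,50),([.572,-.252,.15],g,.07,-1)])
E
```

```text
('scene', array([ 0.5659, -0.1631]), 0.47)
('scene', array([ 0.5748, -0.2498]), 0.97)
('scene', array([ 0.487 , -0.1471]), 0.48)
('top', array([ 0.4818, -0.1459]), 0.51)
('top', array([ 0.5613, -0.1619]), 0.49)
('top', array([ 0.5739, -0.2484]), 0.99)
[[0.07, [-0.0175, -0.0001, -0.0178], [0.0, 0.0, 0.0]], [0.07, [-0.0351, -0.0001, -0.0357], [0.0, 0.0, 0.0]], [0.07, [-0.0326, -0.0373, -0.0284], [0.051, 0.058, 0.126]], [0.07, [-0.0301, -0.0745, -0.0212], [0.102, 0.115, 0.251]], [0.07, [-0.0276, -0.1116, -0.0139], [0.154, 0.173, 0.377]]]
[[0.07, [-0.0128, -0.0337, 0.0118], [0.051, 0.057, 0.126]], [0.07, [-0.0255, -0.0674, 0.0237], [0.102, 0.115, 0.251]], [0.07, [-0.0383, -0.1011, 0.0356], [0.153, 0.172, 0.377]], [0.07, [-0.0511, -0.1348, 0.0475], [0.204, 0.23, 0.503]], [0.07, [-0.0638, -0.1685, 0.0594], [0.256, 0.288, 0.628]]]
[[0.07, [-0.0326, -0.0156, 0.0116], [0.051, 0.057, 0.126]], [0.07, [-0.0651, -0.0313, 0.0233], [0.102, 0.115, 0.252]], [0.07, [-0.0977, -0.0469, 0.0349], [0.153, 0.173, 0.377]], [0.07, [-0.0977, -0.0469, 0.0349], [0.153, 0.173, 0.377]]]
```

Request:
drive_tool([
  [0.07, [-0.018, 0, -0.018], [0, 0, 0]],
  [0.07, [-0.035, 0, -0.036], [0, 0, 0]],
  [0.07, [-0.033, -0.037, -0.028], [0.051, 0.058, 0.126]],
  [0.07, [-0.03, -0.075, -0.021], [0.102, 0.115, 0.251]],
  [0.07, [-0.028, -0.112, -0.014], [0.154, 0.173, 0.377]],
])

```text
time: 30.58
tool_pos: [0.5786, 0.046, 0.2055]
ee_rot: [3.001, 0.573, 2.562]
wrist_force: [0.4, 0.4, -0.5]
width: 0.0705
finger_force: 0.0
```

Request:
drive_tool([
  [0.07, [-0.013, -0.034, 0.012], [0.051, 0.057, 0.126]],
  [0.07, [-0.026, -0.067, 0.024], [0.102, 0.115, 0.251]],
  [0.07, [-0.038, -0.101, 0.036], [0.153, 0.172, 0.377]],
  [0.07, [-0.051, -0.135, 0.048], [0.204, 0.23, 0.503]],
  [0.07, [-0.064, -0.168, 0.059], [0.256, 0.288, 0.628]],
])

```text
time: 31.2
tool_pos: [0.5753, -0.1398, 0.1721]
ee_rot: [3.021, 0.193, 1.934]
wrist_force: [0.4, -0.8, -0.1]
width: 0.0698
finger_force: 0.0
```

Request:
drive_tool([
  [0.07, [-0.033, -0.016, 0.012], [0.051, 0.057, 0.126]],
  [0.07, [-0.065, -0.031, 0.023], [0.102, 0.115, 0.252]],
  [0.07, [-0.098, -0.047, 0.035], [0.153, 0.173, 0.377]],
  [0.07, [-0.098, -0.047, 0.035], [0.153, 0.173, 0.377]],
  [0.07, [-0.098, -0.047, 0.035], [0.153, 0.173, 0.377]],
])

```text
time: 31.82
tool_pos: [0.5738, -0.2509, 0.1522]
ee_rot: [3.139, -0.003, 1.572]
wrist_force: [-0.8, -0.1, 0.1]
width: 0.07
finger_force: 0.0
```

Run:
```python
from h import *
a=C["scene"].snap(); b=C["top"].snap()
s=cv2.resize(a[165:265,330:420,::-1],None,fx=4.4,fy=4.4,interpolation=cv2.INTER_CUBIC); t=cv2.resize(b[195:295,150:240,::-1],None,fx=4.4,fy=4.4,interpolation=cv2.INTER_CUBIC)
cv2.imwrite("pics/st5.png",np.hstack([s,t]))
print(reel()); print([o for o in plates() if o[0][1]>-.5])
p,r=cur(1); print(p,r.as_euler("xyz")); g=down(np.pi/2); plan(([.5743,-.2491,.1],g),([.5743,-.2491,.028],g))
```

```text
[('scene', array([ 0.5658, -0.163 ]), 0.48), ('scene', array([ 0.5748, -0.2497]), 0.98), ('scene', array([ 0.487, -0.147]), 0.48), ('top', array([ 0.4818, -0.146 ]), 0.5), ('top', array([ 0.5613, -0.1619]), 0.49)]
[]
[ 0.5747033  -0.25084472  0.1542446 ] [ 3.13575028e+00 -1.00316644e-03  1.57315614e+00]
[0.002, -0.0007, 0.0541] [0.006, -0.001, 0.002] rows 0.9
[0.002, -0.0011, 0.1261] [0.006, -0.001, 0.002] rows 1.2
```

View pics/st5.png

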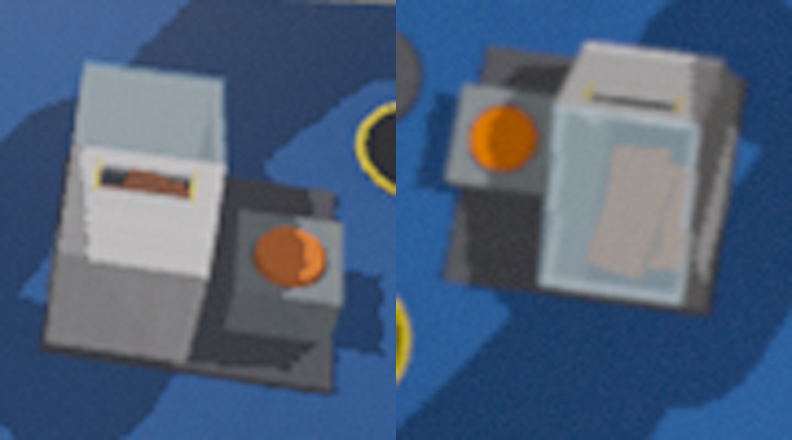

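Run:
```python
from h import *
s=lambda p:(np.array(p,float)+.5)/4.4-.5+[330,165]
t=lambda p:(np.array(p,float)+.5)/4.4-.5+[150,195]
for z in(.01,.03,.05,.07,.09):
    P=np.vstack([C["top"].onz(t([(617,147),(680,160),(590,262),(640,275)])-[90,0],z),C["scene"].onz(s([(150,170),(150,195)]),z)])
    print(z,((RF.inv().apply(P-FEED))[:,:2]*1000).round().tolist())
```

```text
0.01 [[6.0, 29.0], [4.0, -9.0], [-62.0, 33.0], [-65.0, 3.0], [-76.0, 9.0], [-57.0, 10.0]]
0.03 [[4.0, 24.0], [2.0, -13.0], [-63.0, 28.0], [-66.0, -1.0], [-58.0, 7.0], [-40.0, 9.0]]
0.05 [[2.0, 20.0], [-1.0, -17.0], [-64.0, 24.0], [-67.0, -5.0], [-41.0, 6.0], [-23.0, 7.0]]
0.07 [[-0.0, 15.0], [-3.0, -20.0], [-65.0, 19.0], [-68.0, -9.0], [-23.0, 5.0], [-6.0, 6.0]]
0.09 [[-3.0, 11.0], [-5.0, -24.0], [-66.0, 14.0], [-69.0, -13.0], [-6.0, 3.0], [12.0, 5.0]]
```

Request:
drive_tool([
  [0.07, [0.002, -0.001, 0.05], [0.006, -0.001, 0]],
  [0.07, [0.002, -0.001, 0.09], [0.006, -0.001, 0]],
  [0.07, [0.002, -0.001, 0.126], [0.006, -0.001, 0]],
  [0.07, [0.002, -0.001, 0.126], [0.006, -0.001, 0]],
  [0.07, [0.002, -0.001, 0.126], [0.006, -0.001, 0]],
])

```text
time: 32.9
tool_pos: [0.5743, -0.2498, 0.0276]
ee_rot: [-3.141, -0.0, 1.572]
wrist_force: [1.3, 0.6, 0.6]
width: 0.0703
finger_force: 0.0
```

Request:
drive_tool([
  [0.03, [0, 0, 0], [0, 0, 0]],
  [0.03, [0, 0, 0], [0, 0, 0]],
  [0.03, [0, 0, 0], [0, 0, 0]],
  [0.03, [0, 0, 0], [0, 0, 0]],
])

```text
time: 33.4
tool_pos: [0.5741, -0.2498, 0.0275]
ee_rot: [-3.14, -0.001, 1.571]
wrist_force: [0.5, 0.1, 0.1]
width: 0.0499
finger_force: 30.0
```

Run:
```python
from h import *
p,r=cur(1); g=down(np.pi/2); t=np.array([SPIN[0],SPIN[1]-.0007,.2])
chain([(p+[0,0,.17],r,.03,50),(t,g,.03,57),(t*[1,1,0]+[0,0,.125],g,.03,45),(t*[1,1,0]+[0,0,.125],g,.03,-2)])
```

```text
[[0.03, [0.0, -0.0001, -0.0425], [0.0, 0.0, 0.0]], [0.03, [0.0001, -0.0001, -0.085], [0.0, 0.0, 0.0]], [0.03, [0.0001, -0.0002, -0.1275], [0.0, 0.0, 0.0]], [0.03, [0.0001, -0.0002, -0.17], [0.0, 0.0, 0.0]], [0.03, [0.0539, 0.0003, -0.1702], [0.0, 0.0, 0.0]]]
[[0.03, [0.0538, 0.0005, -0.0002], [0.0, 0.0, 0.0]], [0.03, [0.1076, 0.001, -0.0004], [0.0, 0.0, 0.0]], [0.03, [0.1614, 0.0015, -0.0006], [0.0, 0.0, 0.0]], [0.03, [0.2152, 0.002, -0.0008], [-0.001, 0.0, 0.0]], [0.03, [0.269, 0.0025, -0.001], [-0.001, 0.0, 0.0]]]
[[0.03, [0.0538, 0.0005, -0.0002], [0.0, 0.0, 0.0]], [0.03, [0.1076, 0.001, -0.0003], [0.0, 0.0, 0.0]], [0.03, [0.1614, 0.0015, -0.0005], [0.0, -0.001, 0.001]], [0.03, [0.2153, 0.0021, -0.0007], [0.0, -0.001, 0.001]], [0.03, [0.2691, 0.0026, -0.0009], [0.0, -0.001, 0.001]]]
[[0.03, [0.0, 0.0, 0.0375], [0.0, 0.0, 0.0]], [0.03, [0.0, 0.0, 0.075], [0.0, 0.0, 0.0]], [0.03, [0.0, 0.0, 0.075], [0.0, 0.0, 0.0]], [0.03, [0.0, 0.0, 0.075], [0.0, 0.0, 0.0]]]
```

Request:
drive_tool([
  [0.03, [0, 0, -0.043], [0, 0, 0]],
  [0.03, [0, 0, -0.085], [0, 0, 0]],
  [0.03, [0, 0, -0.128], [0, 0, 0]],
  [0.03, [0, 0, -0.17], [0, 0, 0]],
  [0.03, [0.054, 0, -0.17], [0, 0, 0]],
])

```text
time: 34.02
tool_pos: [0.5762, -0.1991, 0.2022]
ee_rot: [3.134, 0.004, 1.566]
wrist_force: [0.8, 1.1, -1.2]
width: 0.0496
finger_force: 30.0
```

Request:
drive_tool([
  [0.03, [0.054, 0, 0], [0, 0, 0]],
  [0.03, [0.108, 0.001, 0], [0, 0, 0]],
  [0.03, [0.161, 0.001, 0], [0, 0, 0]],
  [0.03, [0.215, 0.002, 0], [0, 0, 0]],
  [0.03, [0.269, 0.002, 0], [0, 0, 0]],
])

```text
time: 34.65
tool_pos: [0.5758, 0.0748, 0.1972]
ee_rot: [-3.14, -0.0, 1.571]
wrist_force: [-0.3, -1.0, -1.4]
width: 0.0494
finger_force: 30.0
```

Request:
drive_tool([
  [0.03, [0.054, 0, 0], [0, 0, 0]],
  [0.03, [0.108, 0.001, 0], [0, 0, 0]],
  [0.03, [0.161, 0.002, 0], [0, 0, 0]],
  [0.03, [0.215, 0.002, 0], [0, 0, 0]],
  [0.03, [0.269, 0.003, 0], [0, 0, 0]],
])

```text
time: 35.28
tool_pos: [0.5786, 0.3437, 0.1972]
ee_rot: [-3.14, 0.0, 1.571]
wrist_force: [-0.0, 0.6, -0.2]
width: 0.0494
finger_force: 30.0
```

Request:
drive_tool([
  [0.03, [0, 0, 0.037], [0, 0, 0]],
  [0.03, [0, 0, 0.073], [0, 0, 0]],
  [0.03, [0, 0, 0.073], [0, 0, 0]],
  [0.03, [0, 0, 0.073], [0, 0, 0]],
])

```text
time: 35.78
tool_pos: [0.5795, 0.3422, 0.126]
ee_rot: [3.141, -0.001, 1.571]
wrist_force: [-0.4, 0.2, 0.3]
width: 0.0493
finger_force: 30.0
```

Run:
```python
from h import *
p,r=cur(1); print(p,p-SPIN, r.as_euler("xyz"))
a=C["scene"].snap(); b=C["top"].snap()
s=cv2.resize(a[205:275,405:475,::-1],None,fx=5.6,fy=5.6,interpolation=cv2.INTER_CUBIC); t=cv2.resize(b[180:250,105:175,::-1],None,fx=5.6,fy=5.6,interpolation=cv2.INTER_CUBIC)
cv2.imwrite("pics/st6.png",np.hstack([s,t]))
c=p+[0,.0007,.0025]   # reel top centre
for n,o,off in(("scene",(405,205),0),("top",(105,180),392)):
    for pt in(c-[0,0,.028],c): 
        k=cyl(pt[0],pt[1],.05,0.0,pt[2])[:40:10]; print(n,((C[n].proj(np.vstack([pt,k]))-o+.5)*5.6+[off,0]).round().tolist())
    print("tip",((C[n].proj([[*SPIN[:2],.077]])-o+.5)*5.6+[off,0]).round().tolist())
```

```text
[0.57950648 0.34222304 0.12601019] [ 0.00020648 -0.00057696  0.11401019] [ 3.14128982e+00 -1.12586385e-03  1.57116045e+00]
scene [[232.0, 105.0], [242.0, 156.0], [297.0, 108.0], [221.0, 55.0], [167.0, 101.0]]
scene [[253.0, 60.0], [264.0, 112.0], [319.0, 63.0], [242.0, 10.0], [186.0, 56.0]]
tip [[214.0, 140.0]]
top [[533.0, 141.0], [539.0, 83.0], [475.0, 139.0], [528.0, 199.0], [592.0, 142.0]]
top [[508.0, 127.0], [514.0, 68.0], [448.0, 126.0], [502.0, 187.0], [568.0, 129.0]]
tip [[554.0, 152.0]]
```

View pics/st6.png

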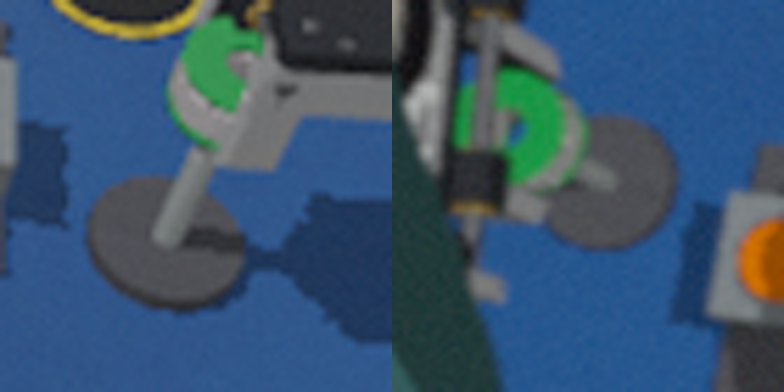

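Request:
drive_tool([
  [0.03, [0, 0, 0.015], [0, 0, 0]],
  [0.03, [0, 0, 0.024], [0, 0, 0]],
  [0.03, [0, 0, 0.03], [0, 0, 0]],
  [0.03, [0, 0, 0.036], [0, 0, 0]],
  [0.03, [0, 0, 0.036], [0, 0, 0]],
])

```text
time: 36.5
tool_pos: [0.5785, 0.342, 0.0879]
ee_rot: [-3.139, 0.0, 1.571]
wrist_force: [-0.5, 0.5, -1.5]
width: 0.0492
finger_force: 30.0
```

Request:
drive_tool([
  [0.03, [0, 0, 0.012], [0, 0, 0]],
  [0.03, [0, 0, 0.024], [0, 0, 0]],
  [0.03, [0, 0, 0.036], [0, 0, 0]],
  [0.03, [0, 0, 0.048], [0, 0, 0]],
  [0.03, [0, 0, 0.048], [0, 0, 0]],
])

```text
time: 37.12
tool_pos: [0.5781, 0.3418, 0.039]
ee_rot: [-3.138, 0.001, 1.571]
wrist_force: [0.1, -0.6, 0.0]
width: 0.0493
finger_force: 30.0
```

Request:
drive_tool([
  [0.065, [0, 0, 0], [0, 0, 0]],
  [0.065, [0, 0, 0], [0, 0, 0]],
  [0.065, [0, 0, 0], [0, 0, 0]],
  [0.065, [0, 0, -0.04], [0, 0, 0]],
  [0.065, [0, 0, -0.08], [0, 0, 0]],
])

```text
time: 37.75
tool_pos: [0.5786, 0.342, 0.1214]
ee_rot: [-3.14, 0.0, 1.571]
wrist_force: [0.6, 0.2, -0.3]
width: 0.065
finger_force: 0.0
```

Request:
drive_tool([
  [0.065, [0, 0, -0.04], [0, 0, 0]],
  [0.065, [-0.02, -0.05, -0.07], [0, 0, 0]],
  [0.065, [-0.02, -0.1, -0.07], [0, 0, 0]],
  [0.065, [-0.02, -0.1, -0.07], [0, 0, 0]],
])

```text
time: 38.25
tool_pos: [0.4762, 0.3221, 0.1918]
ee_rot: [-3.141, -0.001, 1.574]
wrist_force: [0.2, -0.3, -0.3]
width: 0.0653
finger_force: 0.0
```

Run:
```python
from h import *
p,r=cur(1); print(p)
for o in reel(): print(o)
a=C["scene"].snap(); b=C["top"].snap()
s=cv2.resize(a[165:265,330:460,::-1],None,fx=4,fy=4,interpolation=cv2.INTER_CUBIC); t=cv2.resize(b[180:295,110:175,::-1],None,fx=3.48,fy=3.48,interpolation=cv2.INTER_CUBIC)
cv2.imwrite("pics/st7.png",np.hstack([s,t[:400]]))
```

```text
[0.47622572 0.32205183 0.19178933]
('scene', array([0.5791, 0.3421]), 1.46)
('scene', array([ 0.5659, -0.163 ]), 0.47)
('scene', array([ 0.4869, -0.1471]), 0.48)
('top', array([ 0.4818, -0.146 ]), 0.5)
('top', array([ 0.5613, -0.1619]), 0.49)
('top', array([0.5776, 0.3426]), 1.37)
```

View pics/st7.png

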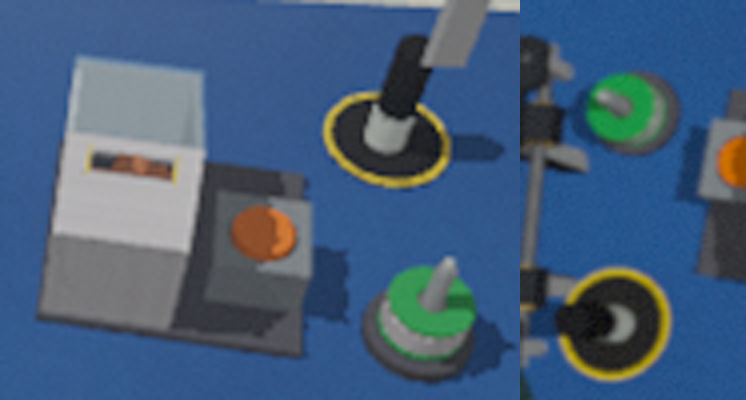

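Run:
```python
from h import *
p,r=cur(1); g=down(np.pi/2); t=np.array([.424,.344,.17])
chain([(t,g,.065,40),(t*[1,1,0]+[0,0,.06],g,.065,30),(t*[1,1,0]+[0,0,.06],g,.065,-2)])
```

```text
[[0.065, [0.0109, -0.028, 0.0105], [0.0, 0.0, 0.0]], [0.065, [0.0219, -0.056, 0.0211], [0.0, -0.001, 0.0]], [0.065, [0.0219, -0.056, 0.0486], [0.0, -0.001, 0.0]], [0.065, [0.0219, -0.056, 0.0761], [0.0, -0.001, 0.0]], [0.065, [0.0218, -0.056, 0.1036], [0.0, -0.001, 0.0]]]
[[0.065, [0.0, 0.0, 0.0275], [0.0, 0.0, 0.0]], [0.065, [0.0, 0.0, 0.0275], [0.0, 0.0, 0.0]], [0.065, [0.0, 0.0, 0.0275], [0.0, 0.0, 0.0]]]
```

Request:
drive_tool([
  [0.065, [0.011, -0.026, 0.01], [0, 0, 0]],
  [0.065, [0.022, -0.053, 0.02], [0, 0, 0]],
  [0.065, [0.022, -0.053, 0.02], [0, 0, 0]],
  [0.065, [0.022, -0.053, 0.02], [0, 0, 0]],
])

```text
time: 38.95
tool_pos: [0.4274, 0.344, 0.1712]
ee_rot: [3.142, -0.0, 1.571]
wrist_force: [0.1, 0.8, -0.0]
width: 0.0648
finger_force: 0.0
```

Request:
drive_tool([
  [0.065, [0, -0.003, 0.03], [0, 0, 0]],
  [0.065, [0, -0.003, 0.06], [0, 0, 0]],
  [0.065, [0, -0.003, 0.09], [0, 0, 0]],
  [0.065, [0, -0.003, 0.111], [0, 0, 0]],
  [0.065, [0, -0.003, 0.111], [0, 0, 0]],
])

```text
time: 39.58
tool_pos: [0.4231, 0.343, 0.0583]
ee_rot: [-3.138, 0.002, 1.57]
wrist_force: [-0.3, -0.3, -0.1]
width: 0.0649
finger_force: 0.0
```

Request:
drive_tool([
  [0.015, [0, 0, 0], [0, 0, 0]],
  [0.015, [0, 0, 0], [0, 0, 0]],
  [0.015, [0, 0, 0], [0, 0, 0]],
  [0.015, [0, 0, 0], [0, 0, 0]],
  [0.015, [0, 0, 0], [0, 0, 0]],
])

```text
time: 40.2
tool_pos: [0.423, 0.3442, 0.0604]
ee_rot: [-3.141, -0.001, 1.572]
wrist_force: [-0.8, -0.6, 0.7]
width: 0.0244
finger_force: 30.0
```

Run:
```python
from h import *
p,r=cur(1); print(p); g=down(np.pi/2); c=FEED+RF.apply([0,.085,.046]); print("clip",c)
c=c*[1,1,0]
# pusher assumed y=.344 ; put its axis over clip; base at .005 now -> dz
off=.344-p[1]; T=c+[0,-off,0]; print("off",off)
zb=p[2]-.005 # TCP above base
chain([(p+[0,0,.10],r,.015,40),(T+[0,0,p[2]+.1],g,.015,45),(T+[0,0,.065+zb],g,.015,30),(T+[0,0,.065+zb],g,.015,-2)])
```

```text
[0.42302135 0.34421402 0.06041198]
clip [0.53933116 0.24828627 0.048     ]
off -0.0002140200787731361
[[0.015, [0.0, 0.0, -0.0333], [0.0, 0.0, 0.0]], [0.015, [0.0001, 0.0, -0.0667], [0.0, 0.0, 0.0]], [0.015, [0.0001, 0.0, -0.1], [0.0, 0.0, 0.0]], [0.015, [-0.0239, 0.029, -0.1], [0.0, 0.0, 0.0]], [0.015, [-0.0478, 0.0581, -0.1001], [0.0, 0.0, 0.0]]]
[[0.015, [-0.024, 0.029, 0.0], [0.0, -0.001, 0.001]], [0.015, [-0.0479, 0.0581, 0.0], [0.0, -0.001, 0.001]], [0.015, [-0.0479, 0.0581, 0.02], [0.0, -0.001, 0.001]], [0.015, [-0.0479, 0.0581, 0.04], [0.0, -0.001, 0.001]], [0.015, [-0.0479, 0.0581, 0.04], [0.0, -0.001, 0.001]]]
[[0.015, [0.0, 0.0, 0.0], [0.0, 0.0, 0.0]]]
```

Request:
drive_tool([
  [0.015, [0, 0, -0.033], [0, 0, 0]],
  [0.015, [0, 0, -0.067], [0, 0, 0]],
  [0.015, [0, 0, -0.1], [0, 0, 0]],
  [0.015, [-0.024, 0.029, -0.1], [0, 0, 0]],
  [0.015, [-0.048, 0.058, -0.1], [0, 0, 0]],
])

```text
time: 40.83
tool_pos: [0.4815, 0.2959, 0.1606]
ee_rot: [3.141, -0.001, 1.573]
wrist_force: [0.4, 0.5, -0.3]
width: 0.0244
finger_force: 30.0
```

Request:
drive_tool([
  [0.015, [-0.024, 0.029, 0], [0, 0, 0]],
  [0.015, [-0.048, 0.058, 0], [0, 0, 0]],
  [0.015, [-0.048, 0.058, 0.02], [0, 0, 0]],
  [0.015, [-0.048, 0.058, 0.04], [0, 0, 0]],
  [0.015, [-0.048, 0.058, 0.04], [0, 0, 0]],
])

```text
time: 41.45
tool_pos: [0.5375, 0.2475, 0.1173]
ee_rot: [-3.135, 0.001, 1.571]
wrist_force: [0.6, 0.6, -0.8]
width: 0.0244
finger_force: 30.0
```

Request:
drive_tool([
  [0.015, [0, 0, 0], [0, 0, 0]],
  [0.015, [0, 0, 0], [0, 0, 0]],
])

```text
time: 41.7
tool_pos: [0.5396, 0.2485, 0.1212]
ee_rot: [3.14, -0.001, 1.572]
wrist_force: [-0.2, 0.5, -0.7]
width: 0.0247
finger_force: 30.0
```

Run:
```python
from h import *
s=lambda p:(np.array(p,float)+.5)/[6,5.7]-.5+[330,165]
t=lambda p:(np.array(p,float)+.5)/5.7-.5+[110,190]
print(C["scene"].onz(s((396,332)),.048),C["top"].onz(t((367,208)),.048))
p,r=cur(1); print(p,r.as_euler("xyz"))
a=C["scene"].snap(); b=C["top"].snap()
s=cv2.resize(a[150:250,360:440,::-1],None,fx=4.8,fy=4.8,interpolation=cv2.INTER_CUBIC); t=cv2.resize(b[190:290,115:195,::-1],None,fx=4.8,fy=4.8,interpolation=cv2.INTER_CUBIC)
cv2.imwrite("pics/st8.png",np.hstack([s,t]))
```

```text
[[0.54426358 0.24704433 0.048     ]] [[0.5377547  0.24835011 0.048     ]]
[0.53957135 0.24848025 0.12117135] [ 3.14041856e+00 -1.16811567e-03  1.57176935e+00]
```

View pics/st8.png

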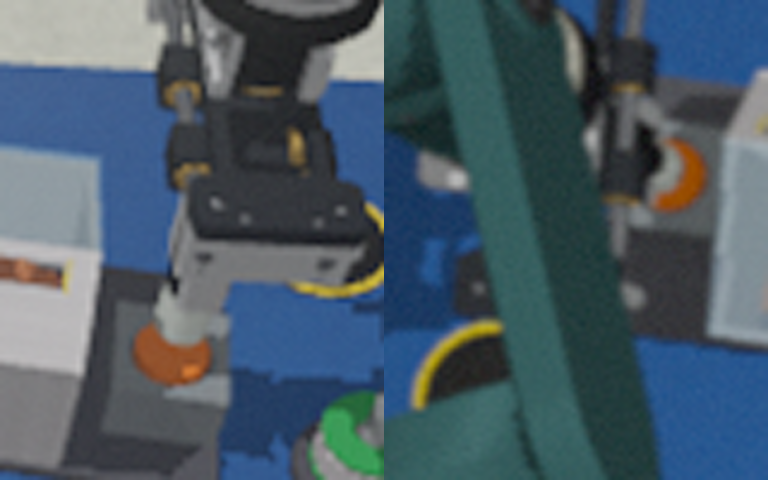

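Run:
```python
from h import *
p,r=cur(1)
b=np.array([p[0],p[1],p[2]-.0554])
for n,o,off in(("scene",(360,150),0),("top",(115,190),384)):
    f=lambda P:((C[n].proj(P)-o+.5)*4.8+[off,0]).round().tolist()
    print(n,"base",f(b),"rim",f(cyl(b[0],b[1],.026,0,b[2])[:40:10]),"clip rim",f(cyl(.5393,.2483,.037,0,.048)[:40:10]))
```

```text
scene base [[182.0, 322.0]] rim [[185.0, 343.0], [209.0, 324.0], [180.0, 302.0], [155.0, 321.0]] clip rim [[178.0, 374.0], [213.0, 346.0], [172.0, 315.0], [137.0, 342.0]]
top base [[660.0, 167.0]] rim [[662.0, 142.0], [635.0, 167.0], [658.0, 193.0], [686.0, 168.0]] clip rim [[672.0, 137.0], [634.0, 172.0], [667.0, 208.0], [705.0, 173.0]]
```

Request:
drive_tool([
  [0.015, [0, 0.001, 0.008], [0, 0, 0]],
  [0.015, [0, 0.001, 0.014], [0, 0, 0]],
  [0.015, [0, 0.001, 0.018], [0, 0, 0]],
  [0.015, [0, 0.001, 0.021], [0, 0, 0]],
  [0.015, [0, 0.001, 0.022], [0, 0, 0]],
])

```text
time: 42.42
tool_pos: [0.5396, 0.248, 0.0993]
ee_rot: [-3.14, -0.0, 1.571]
wrist_force: [-3.6, -1.7, 6.6]
width: 0.0248
finger_force: 30.0
```

Contact with ~8 N as expected; continue pressing.

Request:
drive_tool([
  [0.015, [0, 0, 0.002], [0, 0, 0]],
  [0.015, [0, 0, 0.004], [0, 0, 0]],
  [0.015, [0, 0, 0.005], [0, 0, 0]],
  [0.015, [0, 0, 0.005], [0, 0, 0]],
])

```text
time: 42.92
tool_pos: [0.5396, 0.248, 0.0953]
ee_rot: [-3.14, -0.0, 1.572]
wrist_force: [-4.6, -1.6, 10.5]
width: 0.0244
finger_force: 30.0
```

Request:
drive_tool([
  [0.015, [0, 0, 0.002], [0, 0, 0]],
  [0.015, [0, 0, 0.003], [0, 0, 0]],
  [0.015, [0, 0, 0.003], [0, 0, 0]],
])

```text
time: 43.3
tool_pos: [0.5396, 0.2481, 0.0952]
ee_rot: [3.142, -0.001, 1.572]
wrist_force: [-8.1, -2.9, 20.4]
width: 0.0242
finger_force: 30.0
```

Run:
```python
from h import *
p,r=cur(1); g=down(np.pi/2); P=np.array([.4235,.3447,.0])
chain([(p+[0,0,.065],r,.015,30),(P+[0,0,.16],g,.015,45),(P+[0,0,.085],g,.015,35),(P+[0,0,.07],g,.015,15),(P+[0,0,.07],g,.015,-2)])
```

```text
[[0.015, [0.0, 0.0, -0.0217], [0.0, 0.0, 0.0]], [0.015, [0.0, 0.0, -0.0433], [0.0, 0.0, 0.0]], [0.015, [0.0, 0.0, -0.065], [0.0, 0.0, 0.0]], [0.015, [0.0242, -0.029, -0.0649], [0.0, 0.0, 0.0]], [0.015, [0.0484, -0.058, -0.0649], [0.0, 0.0, 0.0]]]
[[0.015, [0.0242, -0.029, 0.0001], [0.0, -0.001, 0.001]], [0.015, [0.0484, -0.0581, 0.0002], [0.0, -0.001, 0.001]], [0.015, [0.0483, -0.0581, 0.0252], [0.0, -0.001, 0.001]], [0.015, [0.0483, -0.0581, 0.0502], [0.0, -0.001, 0.001]], [0.015, [0.0483, -0.0581, 0.0752], [0.0, -0.001, 0.001]]]
[[0.015, [0.0, 0.0, 0.015], [0.0, 0.0, 0.0]], [0.015, [0.0, 0.0, 0.015], [0.0, 0.0, 0.0]], [0.015, [0.0, 0.0, 0.015], [0.0, 0.0, 0.0]]]
```

Request:
drive_tool([
  [0.015, [0, 0, -0.022], [0, 0, 0]],
  [0.015, [0, 0, -0.044], [0, 0, 0]],
  [0.015, [0, 0, -0.068], [0, 0, 0]],
  [0.015, [0.024, -0.029, -0.068], [0, 0, 0]],
  [0.015, [0.048, -0.058, -0.068], [0, 0, 0]],
])

```text
time: 43.92
tool_pos: [0.4817, 0.2964, 0.158]
ee_rot: [-3.141, -0.001, 1.57]
wrist_force: [-0.1, 0.5, -0.4]
width: 0.0247
finger_force: 30.0
```

Request:
drive_tool([
  [0.015, [0.024, -0.029, 0], [0, 0, 0]],
  [0.015, [0.048, -0.058, 0], [0, 0, 0]],
  [0.015, [0.048, -0.058, 0.025], [0, 0, 0]],
  [0.015, [0.048, -0.058, 0.05], [0, 0, 0]],
  [0.015, [0.048, -0.058, 0.075], [0, 0, 0]],
])

```text
time: 44.55
tool_pos: [0.4237, 0.3442, 0.082]
ee_rot: [-3.141, -0.0, 1.572]
wrist_force: [0.2, -0.5, -1.4]
width: 0.0245
finger_force: 30.0
```

Request:
drive_tool([
  [0.015, [0, 0, 0], [0, 0, 0]],
  [0.015, [0, 0, 0], [0, 0, 0]],
])

```text
time: 44.8
tool_pos: [0.4244, 0.3443, 0.0838]
ee_rot: [3.142, -0.001, 1.571]
wrist_force: [1.0, 0.3, -0.5]
width: 0.0246
finger_force: 30.0
```

Run:
```python
from h import *
a=C["scene"].snap(); b=C["top"].snap()
s=cv2.resize(a[150:270,340:460,::-1],None,fx=4,fy=4,interpolation=cv2.INTER_CUBIC); t=cv2.resize(b[190:310,110:185,::-1],None,fx=4,fy=4,interpolation=cv2.INTER_CUBIC)
cv2.imwrite("pics/st9.png",np.hstack([s,t]))
p,r=cur(1); plan((np.array([.4235,.3447,.0615]),down(np.pi/2)))
```

```text
[0.0002, -0.0012, 0.0229] [0.001, -0.002, 0.001] rows 0.4
```

View pics/st9.png

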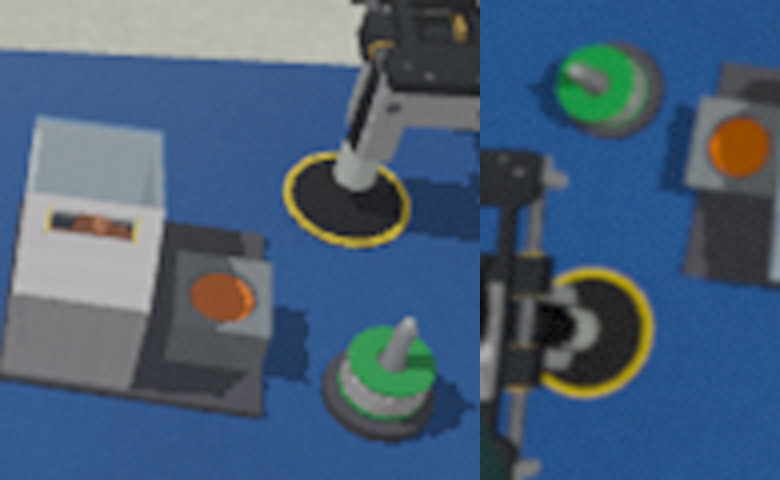

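Request:
drive_tool([
  [0.015, [0, 0, 0.01], [0, 0, 0]],
  [0.015, [0, 0, 0.018], [0, 0, 0]],
  [0.015, [0, 0, 0.022], [0, 0, 0]],
  [0.015, [0, 0, 0.024], [0, 0, 0]],
  [0.015, [0, 0, 0.024], [0, 0, 0]],
])

```text
time: 45.68
tool_pos: [0.4232, 0.3437, 0.0604]
ee_rot: [-3.139, 0.001, 1.572]
wrist_force: [-2.6, -2.7, 7.5]
width: 0.0245
finger_force: 30.0
```

Request:
drive_tool([
  [0.04, [0, 0, -0.001], [0, 0, 0]],
  [0.06, [0, 0, -0.001], [0, 0, 0]],
  [0.06, [0, 0, -0.001], [0, 0, 0]],
  [0.06, [0, 0, -0.001], [0, 0, 0]],
])

```text
time: 46.18
tool_pos: [0.4238, 0.344, 0.0597]
ee_rot: [-3.14, -0.0, 1.571]
wrist_force: [-0.0, -0.8, -0.2]
width: 0.0594
finger_force: 0.0
```

Request:
drive_tool([
  [0.06, [0, 0, -0.03], [0, 0, 0]],
  [0.06, [0, 0, -0.06], [0, 0, 0]],
  [0.06, [0, 0, -0.1], [0, 0, 0]],
  [0.06, [0, -0.05, -0.15], [0, 0, 0]],
  [0.06, [0, -0.1, -0.15], [0, 0, 0]],
])

```text
time: 46.8
tool_pos: [0.325, 0.3451, 0.2141]
ee_rot: [3.137, -0.006, 1.57]
wrist_force: [-1.1, 0.4, 0.0]
width: 0.0599
finger_force: 0.0
```

Request:
drive_tool([
  [0.06, [0.05, 0, 0], [0, 0, 0]],
  [0.06, [0.1, 0, 0], [0, 0, 0]],
  [0.06, [0.1, 0, 0], [0, 0, 0]],
  [0.06, [0.1, 0, 0], [0, 0, 0]],
])

```text
time: 47.3
tool_pos: [0.3239, 0.4434, 0.2097]
ee_rot: [-3.14, 0.001, 1.572]
wrist_force: [0.2, -0.6, -0.2]
width: 0.0602
finger_force: 0.0
```

Run:
```python
from h import *
a=C["scene"].snap(); b=C["top"].snap()
s=cv2.resize(a[150:270,340:460,::-1],None,fx=4,fy=4,interpolation=cv2.INTER_CUBIC); t=cv2.resize(b[190:310,110:185,::-1],None,fx=4,fy=4,interpolation=cv2.INTER_CUBIC)
cv2.imwrite("pics/st10.png",np.hstack([s,t]))
print([o for o in plates() if o[0][1]>-.5], robot.get_obs()["time"])
```

```text
[] 47.5
```

View pics/st10.png

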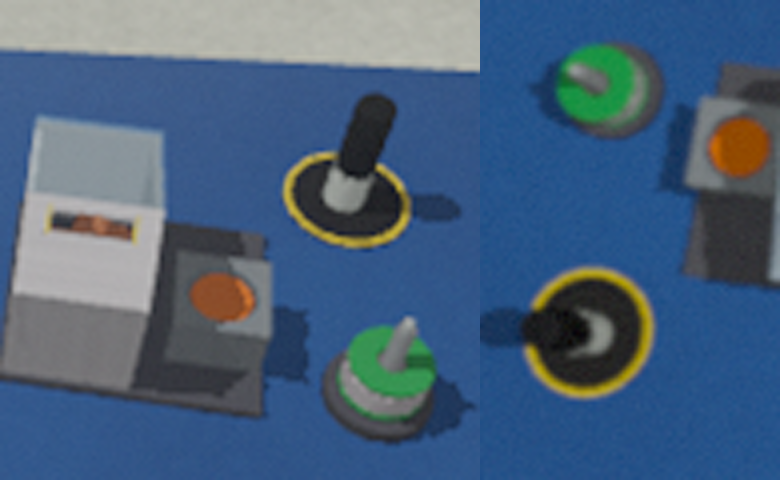

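```bash
python3 -c "
from bench import robot
print(robot.close_job())"
```

```text
the job is handed in; nothing more can be done
None
```

I handed the job in at about 47.5 s (limit 210 s). In the last camera images all four plates were in the feeder, the reel was down on its spindle, the clip was pressed home with the pusher, and the pusher stood upright on its pad; the hand-in call returned no verdict.

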